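# Load and close the specimen box

## Task

Get the grey specimen box ready to run. Stand every dark shouldered pin from the bench upright in a pocket of its own, and set the steel coupling in the square well, turning it under light pressure until its cross key drops fully into the slot; when all of that is done, hook the cover's front lip into the slot at the front of the box with its back still raised, then pivot it down and press its back edge until the spring catch snaps over it and the cover lies flat.

Things in the scene. Friction and masses are not known exactly. Their poses are not given: they have to be found in the camera images.
- specimen_box: grey metal specimen box bolted to the bench, 172 (x) x 146 (y) x 72 mm to its wall tops; origin at the centre of its underside, x from front (slot end, towards the robot) to back (catch end), y left, z up. Inside, between walls at x = -66 and 66, y = -68 and 68, a grey deck 34 mm up has a row of four pockets near the back and a larger well near the front. Feet to y = +-84, 8 mm high
- pocket_1 (a point): centre of the mouth of pocket 1 of the box, at deck height (34 mm above the box's underside); a 29 mm square hole 28 mm deep, at x = 30, y = +51 mm in the box's frame; pocket centres are 34 mm apart; axes as the box
- pocket_2 (a point): centre of the mouth of pocket 2 of the box, at deck height (34 mm above the box's underside); a 29 mm square hole 28 mm deep, at x = 30, y = +17 mm in the box's frame; pocket centres are 34 mm apart; axes as the box
- pocket_3 (a point): centre of the mouth of pocket 3 of the box, at deck height (34 mm above the box's underside); a 29 mm square hole 28 mm deep, at x = 30, y = -17 mm in the box's frame; pocket centres are 34 mm apart; axes as the box
- pocket_4 (a point): centre of the mouth of pocket 4 of the box, at deck height (34 mm above the box's underside); a 29 mm square hole 28 mm deep, at x = 30, y = -51 mm in the box's frame; pocket centres are 34 mm apart; axes as the box
- well (a point): centre of the mouth of the box's 43 mm square well (x -28, y 0, height 34 mm in the box's frame). 12 mm below lies a fixed steel hub with a cross slot (arms 9.5 mm wide, over 8 mm deep, right across). Its angle changes from start to start, up to 45 degrees either way from the box's axes, and is not listed, only seen from above; turning the coupling a quarter turn is sure to meet it
- slot_mouth (a point): middle of the mouth of the slot for the cover's lip, on the slot's floor (x -70, y 0, height 72 mm in the box's frame); axes as the box. The slot runs from here 10 mm to -x, to a back stop; 96 mm wide; its sloping roof is 10 mm above the floor at the mouth, 7 mm at the stop, and stands up to 90 mm above the box's underside
- rear_seat (a point): point on top of the box's rear wall (x 74, y 0, height 72 mm in the box's frame) where the middle of the cover's rear lower edge lies when the cover is shut; axes as the box
- pin_1_center (a point): one of up to three identical dark turned pins, upright on the bench, absent in some starts: 63 mm tall, foot part 25 mm in diameter and 43 mm high, then a neck 16 mm in diameter and 20 mm high (grasp the neck). This point is on its axis 31.5 mm above its foot, z up along the axis. Seated, this point is 37.5 mm above the box's underside, the pin's top 69 mm
- pin_2_center (a point): one of up to three identical dark turned pins, upright on the bench, absent in some starts: 63 mm tall, foot part 25 mm in diameter and 43 mm high, then a neck 16 mm in diameter and 20 mm high (grasp the neck). This point is on its axis 31.5 mm above its foot, z up along the axis. Seated, this point is 37.5 mm above the box's underside, the pin's top 69 mm
- pin_3_center (a point): one of up to three identical dark turned pins, upright on the bench, absent in some starts: 63 mm tall, foot part 25 mm in diameter and 43 mm high, then a neck 16 mm in diameter and 20 mm high (grasp the neck). This point is on its axis 31.5 mm above its foot, z up along the axis. Seated, this point is 37.5 mm above the box's underside, the pin's top 69 mm
- coupling_center (a point): steel coupling, 52 mm tall, upright: a cross key (crossed bars 32 x 6 mm, 8 mm high, along its x and y), then a disc 39 mm wide, 14 mm thick, then a square stub 18 x 18 mm, 30 mm tall, sides along x and y (grasp the stub). This point: on the axis 26 mm above the key's foot, z up. Key fully in the slot: point 40 mm above the box's underside; key still on the hub's face: 48 mm
- cover: aluminium cover: plate 140 x 140 x 5 mm, x -66 to 74; at its front (-x) edge a lip 90 mm wide, 4 mm thick, flush with the underside, reaching x = -78; on top a black bar grip, x -6 to 6, 60 mm long in y, 5 to 31 mm up. About 0.2 kg, balanced near the bar. Starts flat on the bench. Origin on the underside below the bar, z up. Shut, it lies 72 mm above the box's frame, axes alike, within 3 mm
- cover_grip (a point): middle of the cover's bar grip, 18 mm above the cover's underside (x = y = 0); axes as the cover
- cover_lip (a point): middle of the lip's tip, on the underside (x -78, y 0, z 0 of the cover); axes as the cover
- cover_rear (a point): middle of the cover's rear edge, on the underside (x 74, y 0, z 0 of the cover); axes as the cover
- cream_tester: tall fixed cream machine between the box (left) and the cover (right): base from x 0.405 m back, y -0.21 to 0.02, 0.24 m high, hand wheel spokes to 0.26 m, spindle and head above. To pass it, draw in to about 0.35 m from the robot's base, well up. Origin: centre of its underside. A tall green machine, its head overhanging, stands on the left at y over 0.38, x over 0.45 m; keep clear of it too
- catch (a joint): spring catch at the box's back, 40 mm wide: how far it is pushed back, m; 0 at rest (also when snapped over the shut cover), at most 0.009. Nose at x 69, underside 78.5 mm up in the box's frame; above it a steep ramp to x 78, 103 mm up. Pressing the cover's rear down on the ramp (5 to 15 N) pushes it back until it snaps over the plate. Posts 90 mm tall beside it

How it is judged:
By the outcome, as a careful person would: the job done as asked, in the order asked, and still so for the second after the job is handed in, with the robot touching nothing.
Of pin_1, pin_2, pin_3 only 2 to 3 are there at a start; the rules pass over those that are not, and their reading is None.
At some moment in a run one of cover may be knocked a few centimetres aside while the robot is not near it.
Once in a run the grip may slacken for a moment while it holds something.
It also fails if it takes over 210 s, if anything falls off the work surface, if the arm or the gripper's body presses on something with over 40 N, if the wrist force passes 120 N, or if a joint passes its speed limit or range.

## Robot

A 6-joint arm with a two-finger parallel gripper is mounted at the origin on a cart in front of the work surface, level with it; the furniture and walls round the work are solid. World frame = base frame: x ahead of the robot, y to its left, z up, the work surface at z = 0. Lengths are in m, angles in rad, forces in N, time in s.
With the tool pointing down it reaches from about 0.325 to 0.925 m from the base axis. Payload 3.1 kg.
Tool frame: the origin (TCP) lies on the front face of the gripper's body, between the roots of the fingers; the fingertips stand 73 mm ahead of it and the grasp point (between the pads) lies 54 mm ahead of it; z points along the fingers, y is the line along which they close (so a half turn about z gives the same grasp; the last joint's range is limited). The gripper opens to 85 mm and grips with 20 to 120 N. Pads are 22 mm wide; open, the fingers measure 114 mm over their backs; the gripper's body (76 mm by 85 mm) begins 54 mm behind the grasp point. The pads swing forward as they close: fully open they stand 13 mm farther back than shut.
Start: joints at [1.137, 0.217, 1.613, -0, 1.311, -0.112], TCP at [0.198, 0.593, 0.304] pointing down, gripper open.
Joint ranges: [-2.75, 2.75], [-0.78, 2.1], [0.31, 2.55], [-1.13, 4.27], [0.13, 2.63], [-2.58, 2.58]. Speed limits (rad/s): [2.79, 2.79, 3.14, 3.14, 3.14, 3.14].

## Interface

Orientations are given as a unit quaternion [x, y, z, w].
In Python, from bench import bot gives the robot as it stands.
- The arm moves only by the tool apply_moves, never from a script. Its arguments are lists of equal length, an entry for each row: "translation": the shift along the tool's x, y, z in mm, a list of three; "twist": the turn about the tool's z in rad; "gripper": the closure in counts, from 0 (fully open) to 255 (shut). In form: {"translation": [[x, y, z], ...], "twist": [twist, ...], "gripper": [gripper, ...]}. A call has 1 to 20 rows; each row is the pose to reach, as a shift and turn from the pose commanded when the call began, along the tool's axes at that moment; what a row does not reach only later rows make up. A row lasts 1/8 s, in which the tool goes at most 62.5 mm and 10.7 degrees, less where a joint would pass 70% of its speed; a pose out of reach is approached as far as the arm can. A call with a gripper value outside its range is refused whole. The fingers move at their own pace and stop on an object; "newtons" is the grip in N (left out, the last holds). Time passes only in rows, so rows that repeat a pose let the fingers close. It gives the time, the measured TCP pose, the force, the opening and the grip force at its end, in the units of the state.
- bot.sense(): the state, without advancing time (a new reading comes with each control period).
- bot.snapshot(name): name is "side" or "top"; returns the picture (420x560x3 uint8, red, green, blue); there is no depth.
- bot.calibration(name): a dict with "fovy" (degrees; the focal length in pixels is half the picture's height over the tangent of half this angle, whatever the lens; pixels are square), "cx", "cy" (the principal point, pixels), "position" and "attitude" of the camera in the world. Camera axes: x right, y up, looking along -z (the intrinsics and any distortion apply to the point x, -y, -z); pixel columns grow to the right and rows downward; lengths in m; the calibration is good to about 2 mm. A picture is of the moment at which its call begins. calibration takes no time and is no camera call.
- bot.job_done(): hands the job in; it is judged then, once.
Trained networks look in the newest picture that a camera, given by its name, has taken for a name from the list of things; names that differ only in an ending like _2 or _b are one class to them, and where a whole thing is asked for, a point or a joint stands for the part that bears it (a point fixed in the world has none). Each returns a list of dicts, best first, with "p" (0 to 1); they miss things now and then, are a little off and sometimes report something else, mostly with a low value. They report only what shows in the picture. A call takes as long as a camera call.
- bot.trace(camera, query): "pixels" (420x560 bool, what is visible of it) and "extent" ([left, top, width, height] in pixels, round what is visible of it).
- bot.pinpoint(camera, query): "uv" ([column, row] in pixels: a listed point, or the origin of a listed thing).
The state is a dict: "t": time; "joint_positions": joint angles; "dq": joint speeds; "joint_torque": joint torques, N m; "eef_pos": TCP position; "orientation": TCP orientation; "wrist_force": force on the tool from outside, world axes, zero at the start; "wrist_torque": the same for the moment, N m; "finger_gap": opening from 0.0 (shut) to 1.0 (fully open); "grip_force": force on a finger pad.
Only numpy, scipy, OpenCV 4.12 (cv2) and the standard library are available. Lean on these libraries where they do the work, as an engineer would, in place of code of your own. Each camera call takes 0.05 s, during which the arm holds its last target. There are 200 camera calls.

## Working session

There is one attempt and no reset: what is moved stays moved. The work goes in short steps, Python scripts to look and compute and a tool call to move; the robot and the scene stay as the last step left them, time stands still between calls to the robot, and variables do not carry over. Pictures are saved under pics/ and viewed, at most 14 in all, crops included, and the job is handed in when it is done.

Besides the shell and the picture viewer there is one more tool, called after "Emit:" by a JSON object that holds its "op" and its "data", one argument or row to a line. apply_moves: Moves the arm, as the interface text tells. Its arguments: {"type":"object","properties":{"translation":{"type":"array","items":{"type":"array","items":{"type":"number"}}},"twist":{"type":"array","items":{"type":"number"}},"gripper":{"type":"array","items":{"type":"number"}},"newtons":{"type":"number"}},"required":["translation","twist","gripper"]}

```bash
ls; mkdir -p pics; python3 - <<'E'
from bench import bot
import cv2
s=bot.sense(); print({k:(v if isinstance(v,(int,float)) else [round(float(x),4) for x in v]) for k,v in s.items()})
for c in("side","top"):
    cv2.imwrite(f"pics/{c}0.png",bot.snapshot(c)[:,:,::-1]); print(c,bot.calibration(c))
    for q in ["pin_1_center","coupling_center","cover_grip","cover_lip","cover_rear","well","pocket_1","pocket_4","slot_mouth","rear_seat","specimen_box"]:
        r=bot.pinpoint(c,q); print(q,[(round(d['p'],2),[round(float(x),1) for x in d['uv']]) for d in r][:5])
E
```

```text
pics
{'t': 0.0, 'joint_positions': [1.1368, 0.2178, 1.6149, 0.0, 1.3113, -0.1122], 'dq': [0.0004, -0.0008, -0.0009, 0.0009, -0.0003, 0.0], 'joint_torque': [0.0014, -39.685, -30.3854, -0.0001, 0.0098, -0.0], 'eef_pos': [0.1974, 0.5924, 0.3025], 'orientation': [0.1602, 0.9871, -0.0011, -0.0003], 'wrist_force': [-0.5623, 0.3264, -0.1456], 'wrist_torque': [-0.0022, 0.0165, 0.031], 'grip_force': 0.0, 'finger_gap': 1.0014137513023633}
side {'fovy': 57.98647962096038, 'cx': 290.9133258540279, 'cy': 202.02052126784528, 'position': array([-0.14459072, -0.08714634,  0.73350601]), 'attitude': array([ 0.29873858, -0.26088895, -0.615497  ,  0.6810695 ])}
pin_1_center [(0.65, [202.5, 249.2])]
coupling_center [(0.69, [179.7, 249.9])]
cover_grip [(0.73, [419.4, 235.0])]
cover_lip [(0.6, [426.9, 266.6])]
cover_rear [(0.73, [404.5, 216.9])]
well [(0.59, [219.6, 205.6])]
pocket_1 [(0.85, [214.4, 193.4]), (0.85, [228.5, 187.2]), (0.76, [202.6, 188.2]), (0.66, [238.4, 188.5])]
pocket_4 [(0.85, [214.4, 193.4]), (0.85, [228.5, 187.2]), (0.76, [202.6, 188.2]), (0.66, [238.4, 188.5])]
slot_mouth [(0.77, [213
[... 257 characters left out ...]
404,  1.09922952]), 'attitude': array([ 0.1077483 , -0.07319576, -0.54240443,  0.8299579 ])}
pin_1_center [(0.52, [204.1, 229.0])]
coupling_center [(0.52, [183.6, 222.7]), (0.33, [227.1, 180.6])]
cover_grip [(0.62, [388.1, 271.3])]
cover_lip [(0.7, [231.5, 173.6])]
cover_rear [(0.94, [389.9, 245.3])]
well [(0.71, [226.6, 182.1])]
pocket_1 [(0.97, [236.2, 161.9]), (0.81, [229.1, 160.3]), (0.66, [249.5, 167.0]), (0.65, [386.0, 245.5]), (0.59, [218.4, 159.7])]
pocket_4 [(0.97, [236.2, 161.9]), (0.81, [229.1, 160.3]), (0.66, [249.5, 167.0]), (0.65, [386.0, 245.5]), (0.59, [218.4, 159.7])]
slot_mouth [(0.8, [221.5, 197.9])]
rear_seat [(0.9, [238.3, 145.2]), (0.66, [178.6, 223.0])]
specimen_box []
```

View both.

```bash
python3 - <<'E'
import cv2
a=cv2.imread('pics/top0.png'); b=cv2.imread('pics/side0.png')
cv2.imwrite('pics/tc.png',cv2.resize(a[110:310,140:340],(600,600),interpolation=cv2.INTER_CUBIC))
cv2.imwrite('pics/sc.png',cv2.resize(b[130:330,140:340],(600,600),interpolation=cv2.INTER_CUBIC))
E
```

```text
(no output)
```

View pics/top0.png

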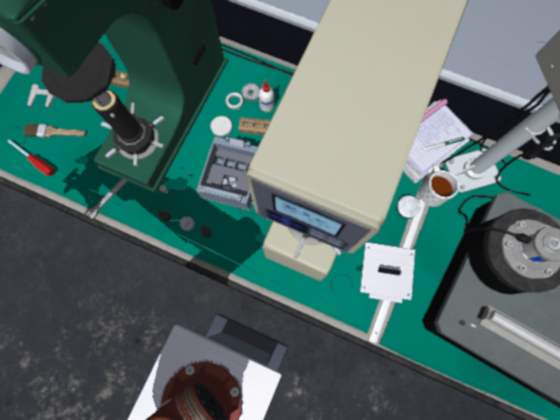

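View pics/side0.png

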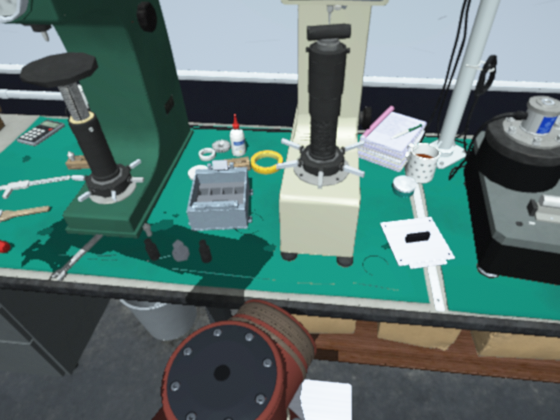

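View pics/tc.png

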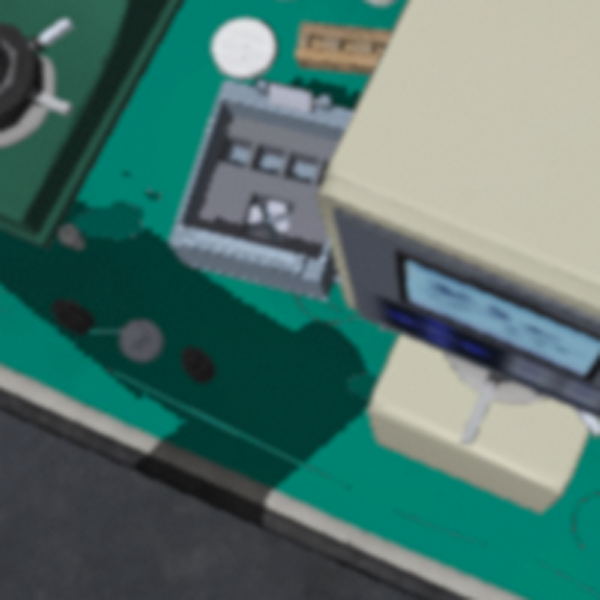

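```bash
cat > h.py <<'E'
import numpy as np, cv2
from scipy.spatial.transform import Rotation as R
from scipy.optimize import least_squares
from bench import bot
C={c:bot.calibration(c) for c in("side","top")}
def ray(c,uv):
    k=C[c]; f=210/np.tan(np.radians(k["fovy"])/2)
    d=R.from_quat(k["attitude"]).apply([(uv[0]-k["cx"])/f,-(uv[1]-k["cy"])/f,-1]); return np.array(k["position"]),d
def onz(c,uv,z):
    p,d=ray(c,uv); return p+d*(z-p[2])/d[2]
def proj(c,X):
    k=C[c]; f=210/np.tan(np.radians(k["fovy"])/2)
    q=R.from_quat(k["attitude"]).inv().apply(np.atleast_2d(X)-k["position"])
    return np.c_[k["cx"]+f*q[:,0]/-q[:,2],k["cy"]-f*q[:,1]/-q[:,2]]
def tri(u,v):
    return least_squares(lambda X:np.r_[proj("side",X)[0]-u,proj("top",X)[0]-v],[.5,0,.05]).x
def rel(p):  # world target -> shift in tool axes, mm, from the present pose
    s=bot.sense(); return R.from_quat(s["orientation"]).inv().apply(np.array(p)-s["eef_pos"])*1000
def st():
    s=bot.sense(); print(round(s["t"],2),np.round(s["eef_pos"],4),np.round(R.from_quat(s["orientation"]).as_matrix().T,3).tolist(),"F",np.round(s["wrist_force"],1),"gap",round(s["finger_gap"],3),"gf",round(s["grip_force"],1),"q6",np.round(s["joint_positions"],2)); return s
E
python3 - <<'E'
from h import *
for c,l in(("side",[(420,235.0,.018),(426.9,266.6,0),(404.5,216.9,0),(150,247,.04),(202.5,249.2,.0315),(179.7,249.9,.026),(219.6,205.6,.034),(214.4,193.4,.034),(228.5,187.2,.034),(202.6,188.2,.034),(238.4,188.5,.034),(213.2,204.5,.072),(221.7,170.7,.072),(220.2,209.6,0)]),("top",[(165,215,.0315),(204.1,229,.0315),(183.6,222.7,.026),(388.1,271.3,.018),(389.9,245.3,0),(226.6,182.1,.034),(236.2,161.9,.034),(229.1,160.3,.034),(218.4,159.7,.034),(249.5,167,.034),(221.5,197.9,.072),(238.3,145.2,.072)])):
    for u,v,z in l: print(c,u,v,z,onz(c,(u,v),z).round(4))
for X in [(.198,.593,.3),(.198,.593,.23),(0,0,0),(.5,.2,0)]: print(X,proj("side",X),proj("top",X))
E
```

```text
side 420 235.0 0.018 [ 0.5205 -0.3328  0.018 ]
side 426.9 266.6 0 [ 0.4366 -0.3412  0.    ]
side 404.5 216.9 0 [ 0.5996 -0.3066  0.    ]
side 150 247 0.04 [0.4001 0.3177 0.04  ]
side 202.5 249.2 0.0315 [0.4123 0.1941 0.0315]
side 179.7 249.9 0.026 [0.4093 0.2507 0.026 ]
side 219.6 205.6 0.034 [0.5618 0.1889 0.034 ]
side 214.4 193.4 0.034 [0.6083 0.2152 0.034 ]
side 228.5 187.2 0.034 [0.6376 0.1821 0.034 ]
side 202.6 188.2 0.034 [0.6267 0.2539 0.034 ]
side 238.4 188.5 0.034 [0.6347 0.153  0.034 ]
side 213.2 204.5 0.072 [0.5258 0.1911 0.072 ]
side 221.7 170.7 0.072 [0.6626 0.2024 0.072 ]
side 220.2 209.6 0 [0.5805 0.1968 0.    ]
top 165 215 0.0315 [0.406  0.3141 0.0315]
top 204.1 229 0.0315 [0.4144 0.194  0.0315]
top 183.6 222.7 0.026 [0.4079 0.2572 0.026 ]
top 388.1 271.3 0.018 [ 0.5139 -0.3247  0.018 ]
top 389.9 245.3 0 [ 0.5896 -0.3081  0.    ]
top 226.6 182.1 0.034 [0.5647 0.1961 0.034 ]
top 236.2 161.9 0.034 [0.6327 0.1977 0.034 ]
top 229.1 160.3 0.034 [0.6288 0.219  0.034 ]
top 218.4 159.7 0.034 [0.6178 0.2488 0.034 ]
top 249.5 167 0.034 [0.6339 0.155  0.034 ]
top 221.5 197.9 0.072 [0.5081 0.1783 0.072 ]
top 238.3 145.2 0.072 [0.6697 0.2037 0.072 ]
(0.198, 0.593, 0.3) [[-107.71375487  226.13457419]] [[-35.88754723 220.59358871]]
(0.198, 0.593, 0.23) [[-77.83914144 254.01801038]] [[-11.46526453 227.47798809]]
(0, 0, 0) [[252.56460803 466.95950796]] [[201.41287002 404.40010529]]
(0.5, 0.2, 0) [[211.58629003 230.92384484]] [[217.4813941  204.35113222]]
```

View pics/sc.png

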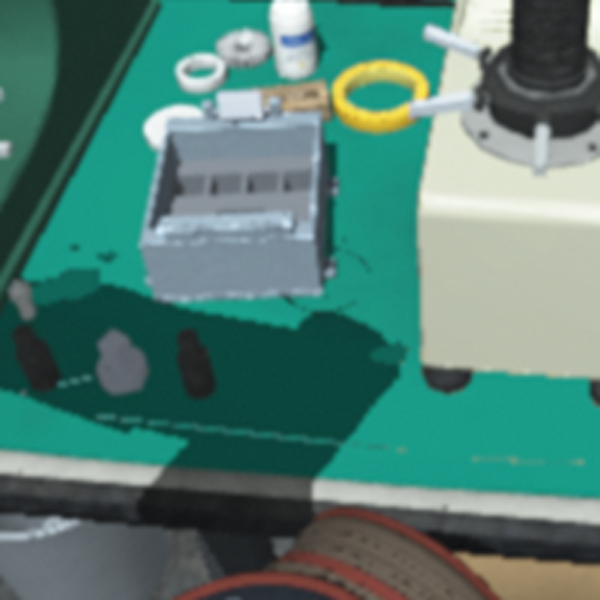

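```bash
python3 - <<'E'
from h import *
print(tri((147.3,230),(163.3,189)), onz("top",(163.3,189),0.0),onz("top",(163.3,189),0.06),onz("side",(147.3,230),0),onz("side",(147.3,230),.0315))
for z in(0,.043,.063): print(z,proj("side",(.475,.30,z)),proj("top",(.475,.30,z)))
for z in(0,.043,.063): print(z,proj("side",(.405,.315,z)),proj("top",(.405,.315,z)))
for c in("side","top"):
    im=bot.snapshot(c)
    for q in["pin_1_center","coupling_center"]:
        for d in bot.trace(c,q): print(c,q,round(d['p'],2),d['extent'])
        for d in bot.pinpoint(c,q): print("   pt",round(d['p'],2),d['uv'])
    r=(slice(205,275),slice(130,220)) if c=="side" else (slice(175,245),slice(145,225))
    cv2.imwrite(f"pics/{c}1.png",cv2.resize(im[r][:,:,::-1],None,fx=7,fy=7,interpolation=cv2.INTER_CUBIC))
E
python3 -c "
import cv2,numpy as np
a=cv2.imread('pics/side1.png');b=cv2.imread('pics/top1.png')
w=max(a.shape[1],b.shape[1]);p=lambda i:cv2.copyMakeBorder(i,0,0,0,w-i.shape[1],0)
cv2.imwrite('pics/both1.png',cv2.resize(np.vstack([p(a),p(b)]),None,fx=.61,fy=.61))"
```

```text
[0.47572891 0.36250079 0.01323207] [0.47772029 0.36892877 0.        ] [0.46804472 0.34330648 0.06      ] [0.48706967 0.37012199 0.        ] [0.45994337 0.35048486 0.0315    ]
0 [[171.50581087 235.31577429]] [[183.43313817 198.72080269]]
0.043 [[167.60762041 223.91422075]] [[179.66178954 194.50215669]]
0.063 [[165.71129295 218.36778084]] [[177.80905122 192.42967602]]
0 [[156.14222288 256.055998  ]] [[167.76935992 217.77992395]]
0.043 [[151.53135851 244.70834879]] [[163.34646098 214.2308985 ]]
0.063 [[149.28289435 239.17472636]] [[161.17199097 212.48605886]]
side pin_1_center 0.57 [198.4, 240.0, 11.5, 26.6]
   pt 0.48 [203.6, 248.3]
side coupling_center 0.67 [174.3, 242.7, 15.2, 19.1]
side coupling_center 0.28 [379.1, 217.5, 71.5, 52.9]
   pt 0.61 [181.7, 249.4]
top pin_1_center 0.48 [203.2, 222.4, 10.1, 13.3]
   pt 0.49 [205.0, 229.8]
top coupling_center 0.46 [176.2, 217.3, 20.3, 15.1]
   pt 0.71 [180.9, 222.1]
```

View pics/both1.png

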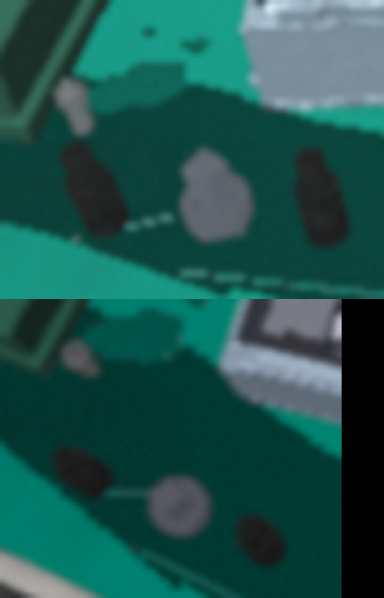

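```bash
cat > fit.py <<'E'
from h import *
from scipy.optimize import minimize
def T(p,yaw,X): c,s=np.cos(yaw),np.sin(yaw); X=np.atleast_2d(X); return np.c_[p[0]+c*X[:,0]-s*X[:,1],p[1]+s*X[:,0]+c*X[:,1],X[:,2]]
def rect(x0,x1,y0,y1,z): q=[(x0,y0,z),(x1,y0,z),(x1,y1,z),(x0,y1,z)]; return [(q[i],q[(i+1)%4]) for i in range(4)]
def samp(E,n=40): return np.vstack([np.linspace(a,b,n) for a,b in E])
def grad(im):
    g=cv2.GaussianBlur(im,(0,0),.8).astype(np.float32); 
    m=np.max(np.hypot(cv2.Sobel(g,cv2.CV_32F,1,0),cv2.Sobel(g,cv2.CV_32F,0,1)),axis=2); return np.minimum(m,150)
def fit(G,S,x0,span=.02):
    def cost(v,):
        t=0
        for c in G:
            uv=proj(c,T(v[:2],v[2],S[c])).astype(np.float32)
            t-=cv2.remap(G[c],uv[:,0].reshape(-1,1),uv[:,1].reshape(-1,1),cv2.INTER_LINEAR).mean()
        return t
    best=None; rng=np.random.default_rng(0)
    for i in range(25):
        s=np.array(x0)+(rng.uniform(-1,1,3)*[span,span,.12] if i else 0)
        r=minimize(cost,s,method="Nelder-Mead",options=dict(initial_simplex=s+np.array([[0,0,0],[.006,0,0],[0,.006,0],[0,0,.05]]),xatol=1e-5,fatol=1e-3))
        if best is None or r.fun<best.fun: best=r
    return best.x,best.fun
E
cat > fit1.py <<'E'
from fit import *
I={c:cv2.imread(f"pics/{c}0.png") for c in C}; G={c:grad(I[c]) for c in C}
pk=sum([rect(15.5,44.5,y-14.5,y+14.5,34) for y in(51,17,-17,-51)],[])
box={"top":[((-86,73,72),(86,73,72)),((86,73,72),(86,-73,72)),((-66,68,72),(66,68,72)),((66,68,72),(66,-68,72))]+rect(-49.5,-6.5,-21.5,21.5,34)+rect(-66,66,-68,68,34)[1:3]+pk[:12],
"side":rect(-86,86,-73,73,72)+[((66,68,72),(66,-68,72)),((-66,68,72),(66,68,72)),((-66,-68,72),(66,-68,72)),((-86,-73,8),(-86,-73,72)),((-86,73,8),(-86,73,72))]+pk[1:2]+pk[5:6]+pk[9:10]+pk[13:14]}
cov=rect(-66,74,-70,70,5)+[((-78,-45,4),(-78,45,4))]+rect(-6,6,-30,30,31)
for n,M,x0 in(("box",box,(.592,.196,.12)),("cover",dict(top=cov,side=cov),(.52,-.33,.1))):
    S={c:samp([(np.array(a)/1e3,np.array(b)/1e3) for a,b in M[c]]) for c in C}
    for cs in(("side","top"),("side",),("top",)):
        x,f=fit({c:G[c] for c in cs},S,x0); print(n,cs,x.round(4),round(f,1))
        if len(cs)==2: xb=x
    for c in C:
        for u in proj(c,T(xb[:2],xb[2],S[c])): cv2.circle(I[c],tuple(int(v) for v in (u*1)),0,(0,0,255) if n=="box" else (255,0,0),-1)
a=cv2.resize(I["top"][130:215,190:290],None,fx=6,fy=6,interpolation=cv2.INTER_NEAREST)[:,:400]
b=cv2.resize(I["side"][160:245,180:280],None,fx=6,fy=6,interpolation=cv2.INTER_NEAREST)[:,:400]
cv2.imwrite("pics/ov.png",np.hstack([a,b]))
# pins, coupling: cylinder silhouettes against dark/grey masks
def cyl(p,parts):
    t=np.linspace(0,2*np.pi,24)
    return [np.vstack([np.c_[p[0]+r*np.cos(t),p[1]+r*np.sin(t),0*t+z] for z in zz]) for r,*zz in parts]
pin=[(.0125,0,.043),(.008,.043,.063)]; cpl=[(.016,0,.008),(.0195,.008,.022),(.011,.022,.052)]
J={c:cv2.imread(f"pics/{c}0.png") for c in C}
for n,parts,p0 in(("A",pin,(.405,.315)),("B",pin,(.413,.194)),("C",cpl,(.409,.254))):
    k=6
    def masks(c):
        u,v=proj(c,(*p0,.03))[0].astype(int); im=cv2.resize(J[c][v-25:v+25,u-18:u+18],None,fx=k,fy=k,interpolation=cv2.INTER_CUBIC).astype(int)
        b,g,r=im[...,0],im[...,1],im[...,2]
        return (g-r<22)&(np.abs(g-b)<40),u-18,v-25
    Mk={c:masks(c) for c in C}
    def cost(p,cs):
        s=0
        for c in cs:
            m,u0,v0=Mk[c]; z=np.zeros(m.shape,np.uint8)
            for q in cyl(p,parts): cv2.fillConvexPoly(z,cv2.convexHull(((proj(c,q)-[u0-.5,v0-.5])*k-.5).round().astype(np.int32)),1)
            s+=1-(m&(z>0)).sum()/max(1,(m|(z>0)).sum())
        return s
    for cs in(("side","top"),("side",),("top",)):
        r=min((minimize(cost,np.array(p0)+d,args=(cs,),method="Nelder-Mead",options=dict(initial_simplex=np.array(p0)+d+np.array([[0,0],[.006,0],[0,.006]]),xatol=1e-4)) for d in [np.zeros(2),np.array([.004,.004]),np.array([-.004,-.004])]),key=lambda r:r.fun)
        print(n,cs,r.x.round(4),round(r.fun,3))
E
python3 fit1.py
```

```text
box ('side', 'top') [0.5923 0.1922 0.1386] -213.2
box ('side',) [0.5901 0.1914 0.1352] -116.1
box ('top',) [0.5935 0.1934 0.1615] -101.7
cover ('side', 'top') [ 0.5147 -0.325   0.2476] -265.7
cover ('side',) [ 0.5152 -0.3247  0.2579] -128.3
cover ('top',) [ 0.5134 -0.3252  0.254 ] -138.0
A ('side', 'top') [0.4048 0.3193] 0.771
A ('side',) [0.4039 0.3193] 0.355
A ('top',) [0.4053 0.3194] 0.406
B ('side', 'top') [0.4108 0.1898] 1.103
B ('side',) [0.41   0.1896] 0.531
B ('top',) [0.4112 0.1898] 0.567
C ('side', 'top') [0.4112 0.2524] 0.455
C ('side',) [0.4107 0.2523] 0.183
C ('top',) [0.4113 0.2525] 0.268
```

View pics/ov.png

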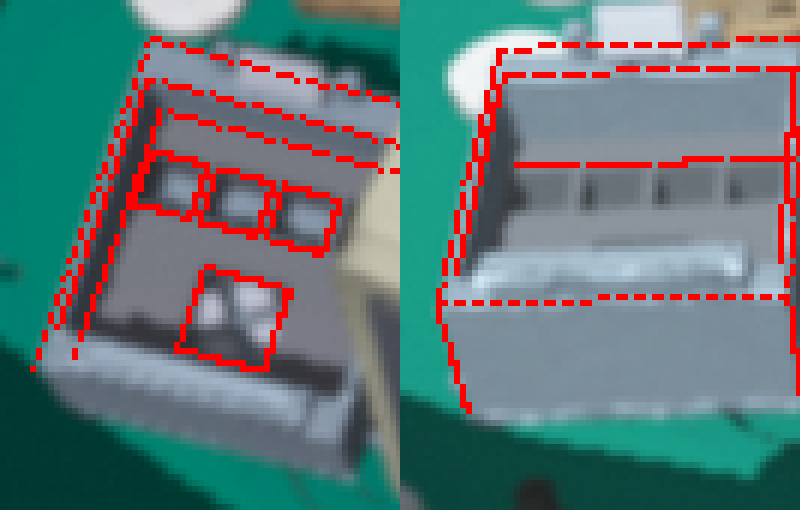

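```bash
python3 - <<'E'
from h import *
for c in C:
    I=cv2.imread(f"pics/{c}0.png")
    for n,p in(("A",(.4048,.3193)),("B",(.4108,.1898))):
        for z in(.02,.053):
            u,v=proj(c,(*p,z))[0].round().astype(int); print(c,n,z,u,v); print([tuple(int(q) for q in I[v,x]) for x in range(u-9,u+10,2)])
E
```

```text
side A 0.02 152 251
[(57, 66, 14), (55, 63, 15), (42, 44, 33), (39, 38, 36), (37, 36, 35), (36, 36, 34), (37, 36, 35), (37, 37, 32), (51, 58, 15), (58, 66, 11)]
side A 0.053 149 242
[(57, 64, 10), (57, 65, 12), (46, 49, 29), (40, 39, 39), (40, 40, 38), (38, 38, 35), (44, 49, 25), (53, 61, 16), (57, 66, 12), (58, 65, 11)]
side B 0.02 205 253
[(61, 69, 11), (60, 68, 12), (43, 45, 30), (37, 37, 36), (37, 37, 35), (35, 35, 33), (35, 35, 34), (42, 45, 24), (61, 70, 13), (61, 70, 11)]
side B 0.053 203 244
[(62, 69, 12), (61, 70, 11), (57, 64, 15), (42, 43, 37), (42, 42, 40), (38, 37, 36), (47, 50, 28), (58, 66, 13), (61, 70, 10), (60, 70, 10)]
top A 0.02 164 216
[(62, 72, 0), (44, 51, 2), (34, 35, 23), (27, 26, 27), (28, 27, 28), (29, 28, 29), (27, 28, 25), (23, 23, 22), (36, 41, 12), (48, 55, 3)]
top A 0.053 161 213
[(49, 56, 0), (46, 54, 1), (43, 50, 8), (33, 34, 27), (29, 29, 29), (28, 28, 28), (26, 26, 26), (28, 27, 26), (33, 35, 19), (44, 50, 5)]
top B 0.02 206 232
[(49, 56, 0), (48, 56, 1), (39, 42, 23), (27, 27, 27), (25, 24, 24), (31, 29, 29), (26, 25, 25), (35, 39, 16), (49, 57, 0), (52, 59, 0)]
top B 0.053 203 229
[(50, 57, 0), (50, 57, 0), (50, 57, 1), (41, 45, 18), (31, 31, 30), (31, 30, 30), (27, 25, 25), (31, 32, 27), (41, 46, 13), (49, 57, 0)]
```

```bash
cat >> h.py <<'E'
def twist(psi): # smallest twist making tool y point along psi (mod pi)
    m=R.from_quat(bot.sense()["orientation"]).as_matrix(); a=np.arctan2(m[1,1],m[0,1]); d=(a-psi+np.pi/2)%np.pi-np.pi/2; return round(d,3)
E
python3 - <<'E'
from h import *
st(); print(rel((.4108,.1898,.2)),rel((.4108,.1898,.108)),twist(.145))
E
```

```text
1.7 [0.1977 0.5929 0.3039] [[-0.949, 0.316, -0.0], [0.316, 0.949, 0.0], [0.0, 0.0, -1.0]] F [-0.1 -0.8 -0.1] gap 0.998 gf 0.0 q6 [ 1.14  0.22  1.61 -0.    1.31 -0.11]
[-329.67377499 -315.0434292   103.92897075] [-329.66949596 -315.04586979  195.92897061] 1.104
```

Emit:
{"op": "apply_moves", "data": {
  "translation": [
    [-330,-315,60],
    [-330,-315,60],
    [-330,-315,60],
    [-330,-315,60],
    [-330,-315,60],
    [-330,-315,60],
    [-330,-315,60],
    [-330,-315,60],
    [-330,-315,60],
    [-330,-315,100],
    [-330,-315,100],
    [-330,-315,100]
  ],
  "twist": [1.1,1.1,1.1,1.1,1.1,1.1,1.1,1.1,1.1,1.1,1.1,1.1],
  "gripper": [0,0,0,0,0,0,0,0,0,100,100,100],
  "newtons": 40
}}

```text
t: 3.2
eef_pos: [0.4111, 0.1906, 0.2047]
orientation: [0.652, 0.758, 0.0, 0.0]
wrist_force: [-0.4, -0.1, -0.7]
finger_gap: 0.605
grip_force: 0.0
```

```bash
python3 - <<'E'
from h import *
st(); print(rel((.4108,.1898,.108)),twist(.145))
E
```

```text
3.2 [0.4111 0.1906 0.2047] [[-0.15, 0.989, 0.0], [0.989, 0.15, 0.001], [0.001, 0.0, -1.0]] F [-0.4 -0.1 -0.7] gap 0.605 gf 0.0 q6 [ 0.28 -0.04  2.09  0.    1.09  0.13]
[-0.75713516 -0.47750893 96.69939405] 0.005
```

Emit:
{"op": "apply_moves", "data": {
  "translation": [
    [-1,0,60],
    [-1,0,96],
    [-1,0,96],
    [-1,0,96],
    [-1,0,96],
    [-1,0,96],
    [-1,0,96],
    [-1,0,96],
    [-1,0,96]
  ],
  "twist": [0,0,0,0,0,0,0,0,0],
  "gripper": [100,100,100,100,255,255,255,255,255]
}}

```text
t: 4.32
eef_pos: [0.4128, 0.1892, 0.1101]
orientation: [0.653, 0.758, 0.001, 0.001]
wrist_force: [-1.7, -0.2, 7.1]
finger_gap: 0.24
grip_force: 39.0
```

Emit:
{"op": "apply_moves", "data": {
  "translation": [
    [0,0,-60],
    [0,0,-120],
    [0,0,-120],
    [0,0,-120]
  ],
  "twist": [0,0,0,0],
  "gripper": [255,255,255,255]
}}

```text
t: 4.82
eef_pos: [0.4107, 0.1886, 0.2278]
orientation: [0.653, 0.758, -0.0, -0.0]
wrist_force: [-0.3, 0.4, -2.1]
finger_gap: 0.239
grip_force: 39.1
```

```bash
python3 - <<'E'
from h import *
from fit import T
st(); 
b=(.5923,.1915);yaw=.145
for n,x,y in(("p1",.03,.051),("p2",.03,.017),("p3",.03,-.017),("p4",.03,-.051),("well",-.028,0)):
    p=T(b,yaw,[x,y,0])[0]; print(n,p.round(4),rel((p[0],p[1],.23)).round(1))
E
```

```text
4.83 [0.4107 0.1886 0.2278] [[-0.148, 0.989, -0.0], [0.989, 0.148, -0.0], [-0.0, -0.0, -1.0]] F [-0.3  0.4 -2.1] gap 0.239 gf 39.1 q6 [ 0.27 -0.08  2.08 -0.    1.14  0.13]
p1 [0.6146 0.2463 0.    ] [ 26.8 210.2  -2.3]
p2 [0.6195 0.2127 0.    ] [ -7.2 210.1  -2.3]
p3 [0.6244 0.179  0.    ] [-41.2 209.9  -2.3]
p4 [0.6294 0.1454 0.    ] [-75.2 209.8  -2.3]
well [0.5646 0.1875 0.    ] [-24.  152.   -2.3]
```

Emit:
{"op": "apply_moves", "data": {
  "translation": [
    [-2,60,-2],
    [-4,120,-2],
    [-7,180,-2],
    [-7,210,-2],
    [-7,210,22],
    [-7,210,22],
    [-7,210,22]
  ],
  "twist": [0,0,0,0,0,0,0],
  "gripper": [255,255,255,255,255,255,255]
}}

```text
t: 5.7
eef_pos: [0.6186, 0.2127, 0.204]
orientation: [0.652, 0.758, -0.002, -0.001]
wrist_force: [0.9, -0.8, -1.5]
finger_gap: 0.235
grip_force: 39.4
```

```bash
python3 - <<'E'
from h import *
st(); o=[]
for c in C:
    I=cv2.cvtColor(bot.snapshot(c),cv2.COLOR_RGB2BGR); cv2.imwrite(f"pics/{c}2.png",I)
    r=(slice(135,235),slice(170,270)) if c=="side" else (slice(115,215),slice(180,280))
    o.append(cv2.resize(I[r],(400,400),interpolation=cv2.INTER_CUBIC))
cv2.imwrite("pics/b2.png",np.hstack(o))
E
```

```text
5.7 [0.6186 0.2127 0.204 ] [[-0.149, 0.989, -0.0], [0.989, 0.149, -0.004], [-0.004, -0.001, -1.0]] F [ 0.9 -0.8 -1.5] gap 0.235 gf 39.4 q6 [0.22 0.37 1.61 0.   1.16 0.07]
```

View pics/b2.png

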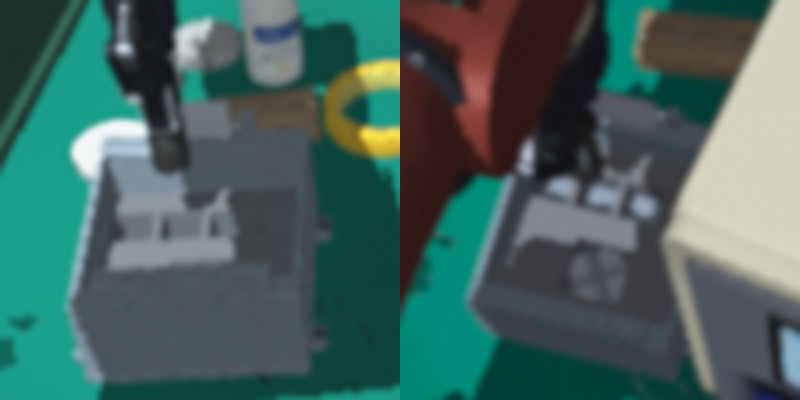

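Emit:
{"op": "apply_moves", "data": {
  "translation": [
    [0,0,30],
    [0,0,55],
    [0,0,62],
    [0,0,66],
    [0,0,70],
    [0,0,70]
  ],
  "twist": [0,0,0,0,0,0],
  "gripper": [255,255,255,255,255,255]
}}

```text
t: 6.55
eef_pos: [0.6207, 0.2134, 0.1422]
orientation: [0.652, 0.758, -0.0, -0.0]
wrist_force: [-7.6, -3.6, 16.5]
finger_gap: 0.238
grip_force: 43.1
```

Emit:
{"op": "apply_moves", "data": {
  "translation": [
    [0,0,-5],
    [0,0,-8],
    [0,0,-8]
  ],
  "twist": [0,0,0],
  "gripper": [255,255,255]
}}

```text
t: 6.92
eef_pos: [0.6204, 0.2131, 0.1445]
orientation: [0.653, 0.758, 0.001, 0.0]
wrist_force: [0.2, 0.1, -0.9]
finger_gap: 0.239
grip_force: 39.8
```

```bash
python3 - <<'E'
from h import *
from fit import T,rect,samp
st(); o=[]
for c in C:
    I=cv2.cvtColor(bot.snapshot(c),cv2.COLOR_RGB2BGR); cv2.imwrite(f"pics/{c}3.png",I)
    r0,c0=(160,190) if c=="side" else (135,200)
    o.append(cv2.resize(I[r0:r0+50,c0:c0+50],(400,400),interpolation=cv2.INTER_CUBIC))
cv2.imwrite("pics/b3.png",np.hstack(o))
E
```

```text
6.92 [0.6204 0.2131 0.1445] [[-0.148, 0.989, 0.0], [0.989, 0.148, 0.001], [0.001, 0.0, -1.0]] F [ 0.2  0.1 -0.9] gap 0.239 gf 39.8 q6 [ 0.22  0.45  1.64 -0.    1.06  0.07]
```

View pics/b3.png

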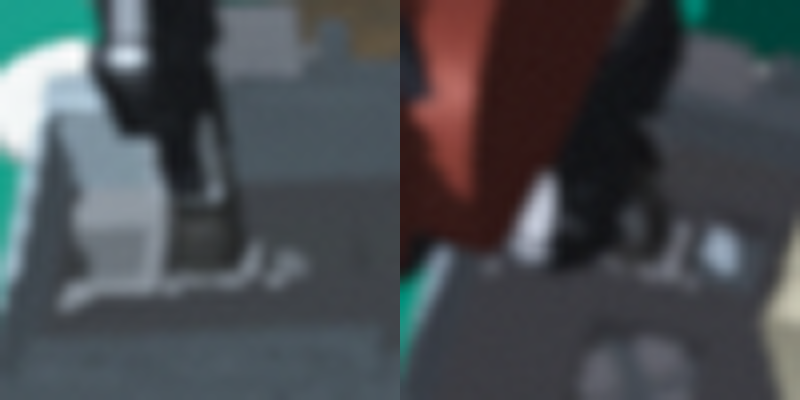

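Emit:
{"op": "apply_moves", "data": {
  "translation": [
    [-2,-1,0],
    [-2,-1,4],
    [-2,-1,7],
    [-2,-1,10],
    [-2,-1,10]
  ],
  "twist": [0,0,0,0,0],
  "gripper": [255,255,255,255,255]
}}

```text
t: 7.65
eef_pos: [0.6218, 0.212, 0.1413]
orientation: [0.652, 0.758, 0.002, 0.001]
wrist_force: [-7.0, -1.2, 24.5]
finger_gap: 0.239
grip_force: 46.0
```

Emit:
{"op": "apply_moves", "data": {
  "translation": [
    [0,0,-6],
    [0,0,-10],
    [0,0,-10]
  ],
  "twist": [0,0,0],
  "gripper": [255,255,255]
}}

```text
t: 8.02
eef_pos: [0.6193, 0.2109, 0.1438]
orientation: [0.653, 0.758, 0.0, -0.0]
wrist_force: [0.3, 1.1, 2.5]
finger_gap: 0.236
grip_force: 40.6
```

```bash
python3 - <<'E'
from h import *
from fit import *
s=st(); p=s["eef_pos"]; z=p[2]-.108
t=np.linspace(0,6.283,40); P=proj("side",np.c_[p[0]+.0125*np.cos(t),p[1]+.0125*np.sin(t),0*t+z]); print("pin foot model u",P[:,0].min(),P[:,0].max(),"v",P[:,1].min(),P[:,1].max())
I={"side":cv2.cvtColor(bot.snapshot("side"),cv2.COLOR_RGB2BGR)}; cv2.imwrite("pics/side4.png",I["side"])
o=cv2.resize(I["side"][160:210,190:240],(600,600),interpolation=cv2.INTER_CUBIC)
A=cv2.resize(cv2.imread("pics/side0.png")[160:210,190:240],(600,600),interpolation=cv2.INTER_CUBIC)
f=lambda X:((proj("side",X)-[190-.5,160-.5])*12-.5).astype(int)
for im in(o,A):
    for y in(.051,.017,-.017):
        q=f(T((.5923,.1915),.145,np.array([(15.5,y*1e3+s*14.5,34) if k==0 else (44.5,y*1e3+s*14.5,34) for k,s in((0,-1),(0,1),(1,1),(1,-1))])/1e3)); cv2.polylines(im,[q],True,(0,0,255),1)
cv2.polylines(o,[f(np.c_[p[0]+.0125*np.cos(t),p[1]+.0125*np.sin(t),0*t+z])],True,(0,255,0),1)
cv2.imwrite("pics/b4.png",cv2.resize(np.hstack([o,A])[100:,:],(800,333)))
E
```

```text
8.03 [0.6193 0.2109 0.1438] [[-0.148, 0.989, 0.0], [0.989, 0.148, -0.0], [-0.0, 0.0, -1.0]] F [0.3 1.1 2.5] gap 0.236 gf 40.6 q6 [0.22 0.45 1.64 0.   1.05 0.07]
pin foot model u 212.2644510312801 221.29965494451005 v 187.4468862182741 193.38911336697527
```

View pics/b4.png

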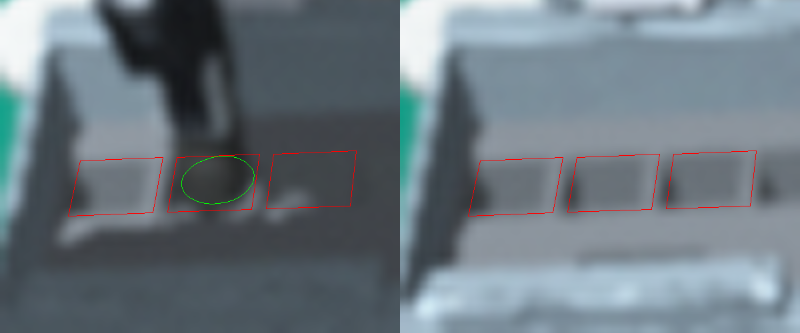

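Emit:
{"op": "apply_moves", "data": {
  "translation": [
    [-2,0,0],
    [-2,0,4],
    [-2,0,8],
    [-2,0,10],
    [-2,0,10]
  ],
  "twist": [0,0,0,0,0],
  "gripper": [255,255,255,255,255]
}}

```text
t: 8.7
eef_pos: [0.6212, 0.2117, 0.1422]
orientation: [0.653, 0.758, 0.003, -0.001]
wrist_force: [-11.5, 4.3, 31.3]
finger_gap: 0.24
grip_force: 46.7
```

Emit:
{"op": "apply_moves", "data": {
  "translation": [
    [0,0,-6],
    [1,-2,-6],
    [1,-2,-3],
    [1,-2,0],
    [1,-2,2]
  ],
  "twist": [0,0,0,0,0],
  "gripper": [255,255,255,255,255]
}}

```text
t: 9.32
eef_pos: [0.6207, 0.2124, 0.1419]
orientation: [0.653, 0.758, 0.004, 0.0]
wrist_force: [-12.8, 4.2, 40.9]
finger_gap: 0.238
grip_force: 48.9
```

Emit:
{"op": "apply_moves", "data": {
  "translation": [
    [0,0,-8],
    [0,0,-8],
    [0,-1,-8],
    [0,-2,-8],
    [0,-3,-8],
    [0,-4,-8]
  ],
  "twist": [0,0,0,0,0,0],
  "gripper": [255,255,255,255,255,255]
}}

```text
t: 10.07
eef_pos: [0.6174, 0.21, 0.1435]
orientation: [0.653, 0.758, 0.005, 0.003]
wrist_force: [3.2, 2.3, 8.2]
finger_gap: 0.247
grip_force: 30.8
```

Emit:
{"op": "apply_moves", "data": {
  "translation": [
    [0,0,2],
    [1,1,3],
    [2,2,3],
    [3,2,3]
  ],
  "twist": [0,0,0,0],
  "gripper": [255,255,255,255]
}}

```text
t: 10.58
eef_pos: [0.6188, 0.2129, 0.1427]
orientation: [0.652, 0.758, 0.003, 0.003]
wrist_force: [-1.5, -0.1, 18.6]
finger_gap: 0.239
grip_force: 39.5
```

```bash
python3 - <<'E'
from h import *
st()
I=cv2.cvtColor(bot.snapshot("side"),cv2.COLOR_RGB2BGR); J=cv2.cvtColor(bot.snapshot("top"),cv2.COLOR_RGB2BGR)
o=cv2.resize(I[155:205,185:235],(400,400),interpolation=cv2.INTER_CUBIC)
p=cv2.resize(J[130:180,200:250],(400,400),interpolation=cv2.INTER_CUBIC)
im=np.clip(np.hstack([o,p]).astype(float)*1.6+10,0,255).astype(np.uint8)
cv2.imwrite("pics/b5.png",im)
for c in C:print(c,[(d['p'],d['uv']) for d in bot.pinpoint(c,"pin_1_center")],[(d['p'],d['extent']) for d in bot.trace(c,"pin_1_center")])
E
```

```text
10.57 [0.6188 0.2129 0.1427] [[-0.149, 0.989, 0.0], [0.989, 0.149, 0.009], [0.009, 0.001, -1.0]] F [-1.5 -0.1 18.6] gap 0.239 gf 39.5 q6 [ 0.22  0.44  1.65 -0.    1.04  0.08]
side [(0.52, [212.6, 183.1])] [(0.66, [212.4, 183.8, 6.1, 12.6]), (0.27, [380.8, 217.1, 76.9, 49.8])]
top [(0.61, [229.3, 155.3])] [(0.5, [228.4, 156.8, 6.1, 10.5])]
```

View pics/b5.png

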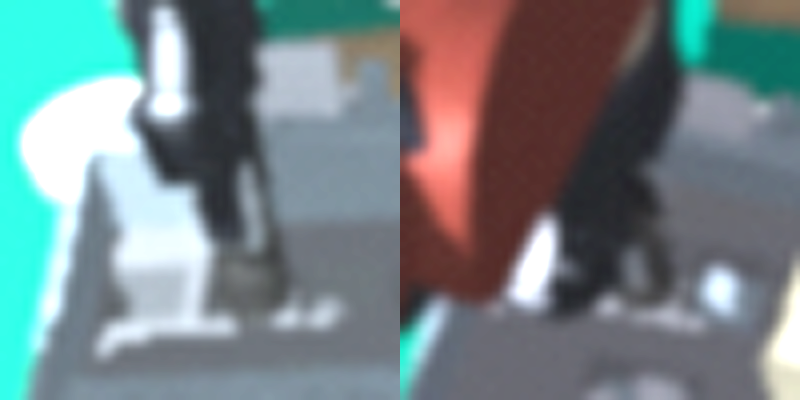

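Emit:
{"op": "apply_moves", "data": {
  "translation": [
    [0,1,0],
    [1,1,0],
    [1,2,0],
    [0,2,0],
    [-1,2,0],
    [-1,1,0],
    [-1,0,0],
    [0,0,0],
    [1,0,0],
    [2,1,0],
    [2,2,0],
    [1,3,0],
    [0,3,0],
    [-1,3,0],
    [-2,2,0],
    [-2,1,0],
    [-2,0,0],
    [-1,0,0],
    [0,0,0],
    [0,1,0]
  ],
  "twist": [0,0,0,0,0,0,0,0,0,0,0,0,0,0,0,0,0,0,0,0],
  "gripper": [255,255,255,255,255,255,255,255,255,255,255,255,255,255,255,255,255,255,255,255]
}}

```text
t: 13.38
eef_pos: [0.6192, 0.2131, 0.1426]
orientation: [0.653, 0.758, 0.003, 0.002]
wrist_force: [-3.8, 1.3, 21.0]
finger_gap: 0.246
grip_force: 40.2
```

Emit:
{"op": "apply_moves", "data": {
  "translation": [
    [0,0,-8],
    [0,0,-14],
    [0,0,-14],
    [0,0,-14]
  ],
  "twist": [0,0,0,0],
  "gripper": [255,255,255,255]
}}

```text
t: 13.88
eef_pos: [0.6152, 0.2121, 0.1495]
orientation: [0.653, 0.758, -0.001, -0.001]
wrist_force: [0.8, -0.4, -1.5]
finger_gap: 0.24
grip_force: 39.1
```

```bash
python3 - <<'E'
from h import *
from fit import T
s=st(); p=s["eef_pos"]
I=cv2.cvtColor(bot.snapshot("side"),cv2.COLOR_RGB2BGR); cv2.imwrite("pics/side6.png",I)
t=np.linspace(0,6.283,60)
for z in(p[2]-.108,p[2]-.09): P=proj("side",np.c_[p[0]+.0125*np.cos(t),p[1]+.0125*np.sin(t),0*t+z]); print("pin model z",round(z,3),P.min(0),P.max(0))
print("cols",list(range(205,228)))
for r in range(180,198): print(r,I[r,205:228].mean(1).astype(int).tolist())
A=cv2.imread("pics/side0.png"); print("side0 cols",list(range(196,240)))
for r in range(184,200): print(r,A[r,196:240].mean(1).astype(int).tolist())
for y in(.051,.017,-.017,-.051): print(y,proj("side",T((.5923,.1915),.145,np.array([[.0155,y+.0145,.034],[.0155,y-.0145,.034],[.0445,y+.0145,.034],[.0445,y-.0145,.034]]))).round(1).tolist())
E
```

```text
13.88 [0.6152 0.2121 0.1495] [[-0.148, 0.989, -0.0], [0.989, 0.148, -0.002], [-0.002, -0.001, -1.0]] F [ 0.8 -0.4 -1.5] gap 0.24 gf 39.1 q6 [ 0.22  0.43  1.65 -0.    1.06  0.08]
pin model z 0.042 [211.14710868 186.81970885] [220.24698172 192.79407694]
pin model z 0.06 [210.11565316 181.8930637 ] [219.32628416 187.85197899]
cols [205, 206, 207, 208, 209, 210, 211, 212, 213, 214, 215, 216, 217, 218, 219, 220, 221, 222, 223, 224, 225, 226, 227]
180 [144, 145, 147, 138, 95, 44, 25, 24, 30, 51, 83, 86, 65, 64, 77, 85, 86, 86, 86, 85, 85, 84, 85]
181 [144, 144, 149, 153, 120, 60, 29, 29, 30, 47, 81, 91, 69, 57, 72, 83, 85, 85, 84, 84, 84, 84, 84]
182 [145, 144, 150, 156, 129, 74, 37, 34, 34, 45, 79, 95, 75, 53, 66, 77, 79, 79, 79, 79, 78, 76, 77]
183 [148, 148, 151, 157, 135, 90, 54, 43, 41, 44, 76, 99, 81, 51, 58, 70, 72, 72, 72, 70, 70, 70, 70]
184 [152, 152, 153, 155, 138, 109, 81, 64, 56, 55, 71, 85, 71, 45, 54, 66, 68, 67, 68, 67, 67, 68, 67]
185 [153, 153, 153, 152, 140, 113, 86, 69, 61, 57, 57, 57, 46, 38, 49, 62, 68, 68, 68, 67, 68, 68, 69]
186 [153, 153, 153, 152, 141, 106, 70, 60
[... 4578 characters left out ...]
 148, 149, 149, 148, 148, 148, 148, 148, 148, 149, 149, 148, 148, 147, 147, 146, 147, 147, 146, 146, 146, 146, 147, 146, 145, 146, 147, 147, 148, 149, 148, 148, 149, 148, 147, 147, 148, 149]
199 [78, 119, 144, 149, 148, 147, 149, 148, 148, 147, 148, 148, 148, 149, 148, 148, 144, 140, 139, 138, 137, 137, 137, 138, 137, 136, 136, 136, 137, 136, 135, 137, 143, 149, 150, 152, 152, 151, 149, 150, 150, 147, 147, 148]
0.051 [[198.1, 194.9], [208.7, 194.5], [199.6, 188.0], [209.9, 187.6]]
0.017 [[210.5, 194.4], [221.0, 194.1], [211.7, 187.5], [222.0, 187.2]]
-0.017 [[222.8, 194.0], [233.3, 193.6], [223.8, 187.1], [234.1, 186.8]]
-0.051 [[235.1, 193.6], [245.6, 193.2], [235.8, 186.7], [246.1, 186.4]]
```

Emit:
{"op": "apply_moves", "data": {
  "translation": [
    [4,3,0],
    [4,3,0],
    [4,3,6],
    [4,3,10],
    [4,3,10]
  ],
  "twist": [0,0,0,0,0],
  "gripper": [255,255,255,255,255]
}}

```text
t: 14.55
eef_pos: [0.6193, 0.2169, 0.1428]
orientation: [0.652, 0.758, 0.001, 0.001]
wrist_force: [-1.9, -0.5, 6.1]
finger_gap: 0.24
grip_force: 39.9
```

Emit:
{"op": "apply_moves", "data": {
  "translation": [
    [0,-1,1],
    [0,-2,1],
    [-1,-2,1],
    [-1,-1,1],
    [-1,0,1],
    [-1,1,1],
    [0,1,1],
    [1,1,1],
    [1,0,1],
    [1,-1,1],
    [1,-2,1],
    [1,-3,1],
    [0,-3,1],
    [-1,-3,1]
  ],
  "twist": [0,0,0,0,0,0,0,0,0,0,0,0,0,0],
  "gripper": [255,255,255,255,255,255,255,255,255,255,255,255,255,255]
}}

```text
t: 16.3
eef_pos: [0.6182, 0.2158, 0.143]
orientation: [0.653, 0.758, 0.003, 0.002]
wrist_force: [0.8, -0.1, 6.7]
finger_gap: 0.231
grip_force: 40.4
```

```bash
python3 - <<'E'
from h import *
from fit import T
A=cv2.imread("pics/top0.png"); print("top0 cols 210..250")
for r in range(152,178): print(r,A[r,210:250].mean(1).astype(int).tolist())
for y in(.051,.017,-.017): print(y,proj("top",T((.5923,.1915),.145,np.array([[.0155,y+.0145,.034],[.0155,y-.0145,.034],[.0445,y+.0145,.034],[.0445,y-.0145,.034]]))).round(1).tolist())
E
```

```text
top0 cols 210..250
152 [122, 85, 59, 56, 61, 75, 100, 118, 123, 125, 124, 124, 123, 125, 124, 123, 124, 123, 122, 121, 121, 120, 118, 116, 113, 112, 110, 109, 108, 106, 106, 105, 105, 105, 105, 107, 106, 105, 107, 111]
153 [116, 76, 56, 57, 62, 75, 99, 118, 124, 124, 124, 123, 123, 124, 123, 125, 123, 124, 123, 124, 123, 123, 123, 122, 120, 119, 119, 115, 114, 113, 109, 108, 108, 106, 106, 105, 105, 105, 104, 103]
154 [99, 66, 55, 55, 60, 75, 100, 116, 120, 121, 123, 123, 122, 124, 124, 124, 123, 124, 124, 123, 124, 124, 123, 125, 123, 124, 122, 122, 120, 119, 118, 114, 114, 112, 110, 108, 107, 106, 105, 104]
155 [86, 59, 54, 54, 57, 67, 88, 100, 107, 111, 116, 118, 120, 122, 123, 123, 124, 124, 124, 125, 124, 123, 124, 124, 124, 123, 124, 123, 123, 123, 122, 121, 120, 119, 117, 114, 113, 112, 110, 106]
156 [74, 58, 54, 54, 52, 54, 68, 82, 91, 95, 99, 103, 108, 113, 118, 122, 121, 121, 123, 124, 123, 123, 124, 123, 124, 124, 123, 124, 123, 124, 124, 123, 123, 123, 122, 121, 121, 119, 117, 114]
157 [65, 56, 55, 52, 48, 47, 54, 70, 82, 87, 87, 90, 93, 101, 112, 115, 109, 111, 115, 118,
[... 3502 characters left out ...]
6, 118, 121, 123, 123, 124, 123, 124, 125, 125, 124, 124, 121, 118, 121, 128, 134, 143]
176 [124, 124, 124, 124, 125, 123, 125, 123, 124, 125, 124, 122, 114, 91, 64, 62, 77, 85, 94, 109, 121, 123, 120, 117, 115, 114, 116, 119, 122, 124, 124, 124, 124, 124, 122, 120, 119, 120, 121, 123]
177 [124, 124, 125, 124, 124, 125, 124, 123, 124, 124, 124, 121, 108, 81, 67, 74, 79, 85, 102, 136, 162, 163, 155, 143, 128, 112, 101, 107, 116, 122, 124, 125, 125, 124, 124, 121, 117, 118, 119, 120]
0.051 [[212.5, 164.1], [221.9, 166.6], [215.5, 155.3], [224.9, 157.7]]
0.017 [[223.5, 167.0], [232.9, 169.5], [226.5, 158.2], [235.8, 160.6]]
-0.017 [[234.5, 169.9], [244.0, 172.4], [237.5, 161.0], [246.9, 163.5]]
```

```bash
python3 - <<'E'
from h import *
p=st()["eef_pos"]
o=[]
for c,r0,c0 in(("side",165,195),("top",145,205)):
    I=cv2.cvtColor(bot.snapshot(c),cv2.COLOR_RGB2BGR); cv2.imwrite(f"pics/{c}7.png",I)
    q=cv2.resize(I[r0:r0+40,c0:c0+40],(400,400),interpolation=cv2.INTER_CUBIC)
    q=(255*(np.clip(q/140.,0,1))**.6).astype(np.uint8)
    t=np.linspace(0,6.283,60)
    for z in(.0345,.0775): cv2.polylines(q,[((proj(c,np.c_[p[0]+.0125*np.cos(t),p[1]+.0125*np.sin(t),0*t+z])-[c0-.5,r0-.5])*10-.5).astype(int)],True,(0,255,0),1)
    o.append(q)
cv2.imwrite("pics/b7.png",np.hstack(o))
E
```

```text
16.3 [0.6182 0.2158 0.143 ] [[-0.148, 0.989, 0.001], [0.989, 0.148, 0.007], [0.007, 0.002, -1.0]] F [ 0.8 -0.1  6.7] gap 0.231 gf 40.4 q6 [ 0.23  0.44  1.64 -0.    1.05  0.08]
```

View pics/b7.png

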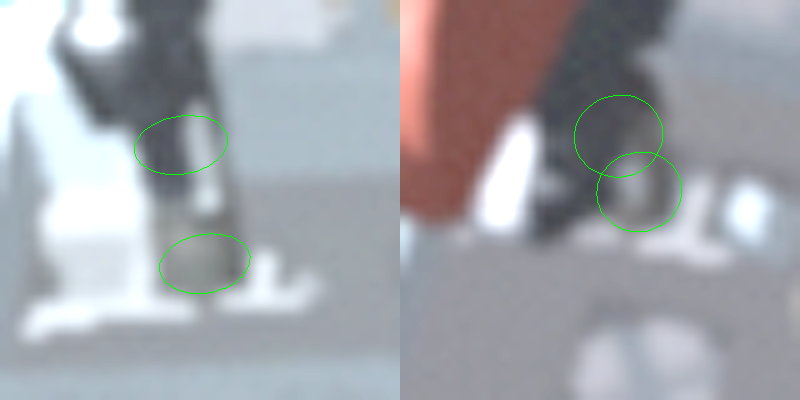

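Emit:
{"op": "apply_moves", "data": {
  "translation": [
    [0,0,-4],
    [-2,1,-4],
    [-2,1,0],
    [-2,1,2],
    [-2,2,2],
    [-2,0,2],
    [-3,0,2],
    [-3,1,2],
    [-3,2,2],
    [-4,2,2],
    [-4,1,2],
    [-4,0,2],
    [-3,1,2]
  ],
  "twist": [0,0,0,0,0,0,0,0,0,0,0,0,0],
  "gripper": [255,255,255,255,255,255,255,255,255,255,255,255,255]
}}

```text
t: 18.02
eef_pos: [0.6179, 0.2133, 0.1427]
orientation: [0.652, 0.758, 0.001, 0.0]
wrist_force: [-6.7, -0.8, 19.7]
finger_gap: 0.236
grip_force: 42.8
```

```bash
python3 - <<'E'
from h import *
s=bot.sense(); f=s["wrist_force"]; t=s["wrist_torque"]; print(np.round(f,2),np.round(t,3)); 
for L in (.108,): print("ry",(t[0]-L*f[1])/f[2],"rx",(-L*f[0]-t[1])/f[2])
E
```

```text
[-6.71 -0.79 19.71] [-0.21   1.643  0.089]
ry -0.00633869736881035 rx -0.04659174321144569
```

Emit:
{"op": "apply_moves", "data": {
  "translation": [
    [0,0,-6],
    [0,0,-8]
  ],
  "twist": [0,0],
  "gripper": [255,255]
}}

```text
t: 18.27
eef_pos: [0.6166, 0.2124, 0.1453]
orientation: [0.653, 0.758, -0.0, -0.0]
wrist_force: [-0.4, -0.8, -1.9]
finger_gap: 0.237
grip_force: 39.6
```

```bash
cat >> h.py <<'E'
def ft():
    s=st(); print("F",np.round(s["wrist_force"],2),"T",np.round(s["wrist_torque"],3))
E
python3 -c "
from h import *
ft()"
```

```text
18.27 [0.6166 0.2124 0.1453] [[-0.148, 0.989, -0.0], [0.989, 0.148, -0.001], [-0.001, -0.0, -1.0]] F [-0.4 -0.8 -1.9] gap 0.237 gf 39.6 q6 [ 0.22  0.44  1.65 -0.    1.06  0.08]
F [-0.4  -0.84 -1.89] T [-0.004  0.01   0.006]
```

Emit:
{"op": "apply_moves", "data": {
  "translation": [
    [-1,4,0],
    [-1,4,4],
    [-1,4,8]
  ],
  "twist": [0,0,0],
  "gripper": [255,255,255]
}}

```text
t: 18.65
eef_pos: [0.6224, 0.2143, 0.1419]
orientation: [0.653, 0.757, 0.002, -0.001]
wrist_force: [-7.6, 5.0, 23.4]
finger_gap: 0.238
grip_force: 43.5
```

```bash
python3 -c "
from h import *
ft()"
```

```text
18.65 [0.6224 0.2143 0.1419] [[-0.147, 0.989, 0.004], [0.989, 0.147, 0.002], [0.001, 0.005, -1.0]] F [-7.6  5.  23.4] gap 0.238 gf 43.5 q6 [0.22 0.45 1.63 0.   1.05 0.07]
F [-7.58  5.   23.4 ] T [ 0.824  1.602 -0.067]
```

Emit:
{"op": "apply_moves", "data": {
  "translation": [
    [0,0,-8],
    [3,-1,-8],
    [3,-1,-4],
    [3,-1,-4]
  ],
  "twist": [0,0,0,0],
  "gripper": [255,255,255,255]
}}

```text
t: 19.15
eef_pos: [0.6202, 0.2149, 0.1427]
orientation: [0.653, 0.758, 0.0, 0.0]
wrist_force: [-1.6, -0.1, 5.3]
finger_gap: 0.235
grip_force: 40.4
```

```bash
python3 -c "
from h import *
ft()"
```

```text
19.15 [0.6202 0.2149 0.1427] [[-0.148, 0.989, -0.0], [0.989, 0.148, 0.001], [0.001, -0.0, -1.0]] F [-1.6 -0.1  5.3] gap 0.235 gf 40.4 q6 [ 0.23  0.45  1.64 -0.    1.05  0.08]
F [-1.64 -0.06  5.29] T [-0.101  0.343  0.006]
```

Emit:
{"op": "apply_moves", "data": {
  "translation": [
    [3,0,-2],
    [3,0,0],
    [3,0,2],
    [3,0,2]
  ],
  "twist": [0,0,0,0],
  "gripper": [255,255,255,255]
}}

```text
t: 19.65
eef_pos: [0.6201, 0.2181, 0.1422]
orientation: [0.652, 0.758, 0.0, 0.0]
wrist_force: [-2.8, -1.0, 10.4]
finger_gap: 0.238
grip_force: 41.1
```

```bash
python3 -c "
from h import *
ft()"
```

```text
19.65 [0.6201 0.2181 0.1422] [[-0.149, 0.989, -0.0], [0.989, 0.149, 0.001], [0.001, 0.0, -1.0]] F [-2.8 -1.  10.4] gap 0.238 gf 41.1 q6 [ 0.23  0.45  1.63 -0.    1.05  0.08]
F [-2.75 -0.96 10.44] T [-0.257  0.741  0.045]
```

Emit:
{"op": "apply_moves", "data": {
  "translation": [
    [0,0,-50],
    [0,0,-85],
    [0,-60,-85],
    [5,-120,-85],
    [5,-180,-60],
    [5,-205,-20],
    [5,-205,20],
    [5,-205,34],
    [5,-205,37],
    [5,-205,37],
    [5,-205,37]
  ],
  "twist": [0,0,0,0,0,0,0,0,0,0,0],
  "gripper": [255,255,255,255,255,255,255,255,255,255,255]
}}

```text
t: 21.02
eef_pos: [0.4145, 0.1926, 0.1084]
orientation: [0.652, 0.758, -0.005, -0.003]
wrist_force: [-21.0, -5.8, 52.3]
finger_gap: 0.239
grip_force: 63.0
```

```bash
python3 -c "
from h import *
ft()"
```

```text
21.02 [0.4145 0.1926 0.1084] [[-0.149, 0.989, -0.001], [0.989, 0.149, -0.012], [-0.012, -0.003, -1.0]] F [-21.   -5.8  52.3] gap 0.239 gf 63.0 q6 [0.28 0.14 2.12 0.   0.89 0.13]
F [-21.05  -5.81  52.28] T [-1.111  4.392 -0.005]
```

Emit:
{"op": "apply_moves", "data": {
  "translation": [
    [0,0,-8],
    [0,0,-8],
    [0,0,-8],
    [0,0,-8],
    [0,0,-8]
  ],
  "twist": [0,0,0,0,0],
  "gripper": [255,140,100,100,100]
}}

```text
t: 21.65
eef_pos: [0.4155, 0.1923, 0.1104]
orientation: [0.653, 0.758, -0.0, -0.0]
wrist_force: [0.8, -0.6, -0.1]
finger_gap: 0.607
grip_force: 0.0
```

```bash
python3 -c "
from h import *
ft()"
```

```text
21.65 [0.4155 0.1923 0.1104] [[-0.148, 0.989, -0.0], [0.989, 0.148, -0.001], [-0.001, -0.0, -1.0]] F [ 0.8 -0.6 -0.1] gap 0.607 gf 0.0 q6 [0.28 0.14 2.12 0.   0.88 0.13]
F [ 0.8  -0.6  -0.06] T [ 0.041 -0.017 -0.009]
```

Emit:
{"op": "apply_moves", "data": {
  "translation": [
    [0,0,0],
    [0,0,0],
    [0,0,0],
    [0,0,0],
    [0,0,0]
  ],
  "twist": [0,0,0,0,0],
  "gripper": [255,255,255,255,255],
  "newtons": 90
}}

```text
t: 22.28
eef_pos: [0.4159, 0.1925, 0.1112]
orientation: [0.652, 0.758, 0.0, 0.0]
wrist_force: [-1.9, -0.4, 5.9]
finger_gap: 0.191
grip_force: 88.4
```

```bash
python3 -c "
from h import *
ft()"
```

```text
22.27 [0.4159 0.1925 0.1112] [[-0.149, 0.989, 0.0], [0.989, 0.149, 0.0], [0.0, 0.0, -1.0]] F [-1.9 -0.4  5.9] gap 0.191 gf 88.4 q6 [0.28 0.13 2.12 0.   0.88 0.13]
F [-1.94 -0.44  5.93] T [-0.116  0.323  0.019]
```

Emit:
{"op": "apply_moves", "data": {
  "translation": [
    [0,0,-60],
    [0,0,-110],
    [-2,60,-110],
    [-4,120,-110],
    [-6,180,-110],
    [-6,205,-80],
    [-6,205,-45],
    [-6,205,-45],
    [-6,205,-45]
  ],
  "twist": [0,0,0,0,0,0,0,0,0],
  "gripper": [255,255,255,255,255,255,255,255,255]
}}

```text
t: 23.4
eef_pos: [0.6192, 0.217, 0.156]
orientation: [0.652, 0.758, -0.0, -0.0]
wrist_force: [0.9, 0.2, -0.9]
finger_gap: 0.189
grip_force: 88.5
```

```bash
python3 - <<'E'
from h import *
p=st()["eef_pos"]; t=np.linspace(0,6.283,80)
for c,r0,r1,c0,c1 in(("side",178,200,204,228),("top",150,174,218,244)):
    I=cv2.cvtColor(bot.snapshot(c),cv2.COLOR_RGB2BGR); cv2.imwrite(f"pics/{c}8.png",I)
    for z in(p[2]-.111,p[2]-.09): P=proj(c,np.c_[p[0]+.0125*np.cos(t),p[1]+.0125*np.sin(t),0*t+z]); print("model z",round(z,3),P.min(0).round(1),P.max(0).round(1))
    print(c,"cols",c0)
    for r in range(r0,r1): print(r,I[r,c0:c1].mean(1).astype(int).tolist())
E
```

```text
23.4 [0.6192 0.217  0.156 ] [[-0.149, 0.989, -0.0], [0.989, 0.149, -0.0], [-0.0, -0.0, -1.0]] F [ 0.9  0.2 -0.9] gap 0.189 gf 88.5 q6 [ 0.23  0.43  1.63 -0.    1.08  0.08]
model z 0.045 [209.6 184.9] [218.7 190.8]
model z 0.066 [208.4 179.1] [217.6 185. ]
side cols 204
178 [144, 148, 150, 123, 73, 36, 28, 30, 38, 65, 89, 81, 73, 79, 84, 84, 84, 84, 84, 84, 85, 84, 85, 85]
179 [144, 146, 150, 132, 86, 48, 36, 37, 42, 66, 92, 86, 69, 75, 84, 84, 84, 85, 84, 85, 84, 84, 84, 84]
180 [144, 145, 147, 135, 98, 61, 51, 51, 52, 76, 108, 95, 66, 72, 84, 85, 86, 85, 86, 85, 86, 85, 85, 84]
181 [144, 144, 143, 130, 99, 68, 58, 59, 60, 74, 98, 85, 58, 69, 83, 86, 85, 85, 85, 85, 84, 84, 84, 83]
182 [144, 145, 141, 123, 89, 66, 58, 60, 60, 58, 58, 50, 45, 63, 78, 80, 80, 79, 79, 79, 79, 77, 77, 77]
183 [148, 148, 145, 127, 92, 66, 62, 65, 64, 58, 50, 43, 41, 57, 70, 73, 72, 71, 72, 71, 70, 69, 69, 69]
184 [151, 153, 151, 139, 103, 69, 65, 69, 70, 66, 57, 48, 43, 50, 62, 68, 68, 68, 68, 68, 68, 67, 68, 67]
185 [154, 153, 153, 146, 112, 72, 63, 68, 69, 65, 59, 51, 44, 47, 59, 66, 67, 67, 67, 68, 68,
[... 3698 characters left out ...]
, 130, 131, 134, 136, 137, 137, 133, 133, 130, 126, 122, 115, 109, 115, 119, 107, 80, 69, 76, 94, 119, 132, 117, 90, 75]
169 [99, 107, 109, 117, 122, 123, 123, 123, 123, 127, 133, 135, 131, 130, 130, 129, 116, 101, 93, 87, 81, 89, 99, 96, 82, 74]
170 [72, 76, 78, 83, 87, 88, 87, 87, 90, 102, 117, 121, 123, 128, 133, 134, 131, 127, 120, 105, 83, 72, 73, 75, 74, 72]
171 [62, 63, 62, 64, 64, 64, 64, 63, 67, 73, 83, 88, 91, 102, 117, 122, 122, 122, 119, 104, 80, 65, 64, 66, 68, 66]
172 [62, 62, 62, 62, 62, 62, 60, 61, 62, 62, 63, 64, 66, 73, 84, 88, 89, 88, 87, 79, 69, 63, 62, 63, 64, 63]
173 [61, 63, 62, 63, 62, 61, 60, 59, 61, 63, 61, 61, 61, 62, 64, 63, 65, 65, 64, 64, 63, 62, 62, 62, 61, 62]
```

Emit:
{"op": "apply_moves", "data": {
  "translation": [
    [-2,0,0],
    [-2,0,6],
    [-2,0,10],
    [-2,0,13],
    [-2,0,14]
  ],
  "twist": [0,0,0,0,0],
  "gripper": [255,255,255,255,255]
}}

```text
t: 24.12
eef_pos: [0.6203, 0.2151, 0.1421]
orientation: [0.653, 0.758, 0.001, 0.001]
wrist_force: [1.0, 0.3, -0.4]
finger_gap: 0.186
grip_force: 89.0
```

```bash
cat >> h.py <<'E'
def con(L=.2):
    s=st(); f=s["wrist_force"]; t=s["wrist_torque"]; fz=f[2]+2; print("contact rx %.1f ry %.1f mm"%((-L*f[0]-t[1])/fz*1e3,(t[0]-L*f[1])/fz*1e3))
E
python3 -c "
from h import *
con()"
```

```text
24.12 [0.6203 0.2151 0.1421] [[-0.148, 0.989, 0.0], [0.989, 0.148, 0.002], [0.002, 0.0, -1.0]] F [ 1.   0.3 -0.4] gap 0.186 gf 89.0 q6 [ 0.23  0.45  1.64 -0.    1.05  0.08]
contact rx 58.8 ry 11.7 mm
```

Emit:
{"op": "apply_moves", "data": {
  "translation": [
    [0,0,8],
    [0,0,16],
    [0,0,22],
    [0,0,25],
    [0,0,25]
  ],
  "twist": [0,0,0,0,0],
  "gripper": [255,255,255,255,255]
}}

```text
t: 24.75
eef_pos: [0.6203, 0.2151, 0.1175]
orientation: [0.653, 0.758, 0.001, 0.0]
wrist_force: [2.2, -0.2, 1.7]
finger_gap: 0.19
grip_force: 89.7
```

```bash
python3 -c "
from h import *
con()"
```

```text
24.75 [0.6203 0.2151 0.1175] [[-0.148, 0.989, -0.0], [0.989, 0.148, 0.001], [0.001, 0.0, -1.0]] F [ 2.2 -0.2  1.7] gap 0.19 gf 89.7 q6 [ 0.23  0.48  1.64 -0.    1.01  0.08]
contact rx 18.4 ry 22.8 mm
```

Emit:
{"op": "apply_moves", "data": {
  "translation": [
    [0,0,-1],
    [0,0,-1],
    [0,0,-30],
    [0,0,-90],
    [0,-50,-110],
    [45,-100,-110],
    [90,-150,-110],
    [135,-197,-110],
    [135,-197,-110],
    [135,-197,-60],
    [135,-197,-60],
    [135,-197,-60]
  ],
  "twist": [0,0,0,0,0,0,0,0,0,0,0,0],
  "gripper": [170,170,170,170,100,100,100,100,100,100,100,100]
}}

```text
t: 26.25
eef_pos: [0.4055, 0.319, 0.1775]
orientation: [0.653, 0.758, -0.0, 0.0]
wrist_force: [-0.5, 0.9, -0.2]
finger_gap: 0.612
grip_force: 0.0
```

```bash
python3 - <<'E'
from h import *
st(); print(rel((.4055,.3193,.117)))
t=np.linspace(0,6.283,80)
for c,r0,r1,c0,c1 in(("side",160,184,206,226),):
    I=cv2.cvtColor(bot.snapshot(c),cv2.COLOR_RGB2BGR); cv2.imwrite(f"pics/{c}9.png",I)
J=cv2.cvtColor(bot.snapshot("top"),cv2.COLOR_RGB2BGR)
o=np.hstack([cv2.resize(I[155:235,170:250],(400,400),interpolation=cv2.INTER_CUBIC),cv2.resize(J[130:210,180:260],(400,400),interpolation=cv2.INTER_CUBIC)]); cv2.imwrite("pics/b9.png",o)
E
```

```text
26.25 [0.4055 0.319  0.1775] [[-0.148, 0.989, -0.0], [0.989, 0.148, -0.0], [-0.0, -0.0, -1.0]] F [-0.5  0.9 -0.2] gap 0.612 gf 0.0 q6 [ 0.53  0.14  1.97 -0.    1.04  0.38]
[3.60121393e-01 3.62221225e-02 6.04615652e+01]
```

View pics/b9.png

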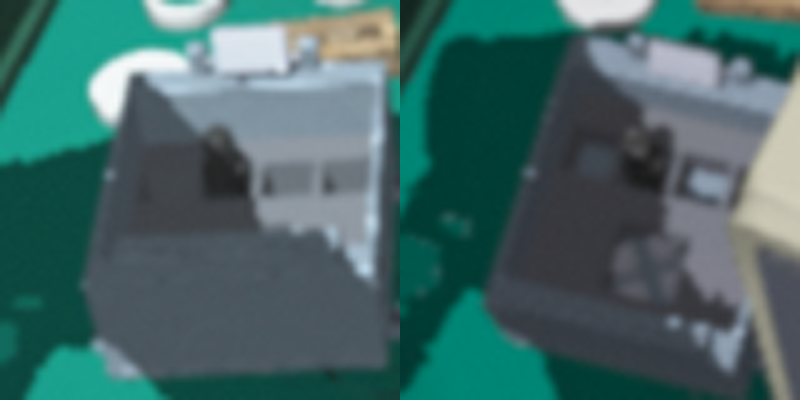

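Emit:
{"op": "apply_moves", "data": {
  "translation": [
    [0,0,40],
    [0,0,60],
    [0,0,60],
    [0,0,60],
    [0,0,60],
    [0,0,60],
    [0,0,60],
    [0,0,60]
  ],
  "twist": [0,0,0,0,0,0,0,0],
  "gripper": [100,100,100,255,255,255,255,255],
  "newtons": 60
}}

```text
t: 27.35
eef_pos: [0.406, 0.3201, 0.1188]
orientation: [0.652, 0.758, 0.002, 0.0]
wrist_force: [-1.8, 0.2, 5.9]
finger_gap: 0.154
grip_force: 58.7
```

Emit:
{"op": "apply_moves", "data": {
  "translation": [
    [0,0,0],
    [0,0,0],
    [0,0,5],
    [0,0,6],
    [0,0,6],
    [0,0,6],
    [0,0,6],
    [0,0,6],
    [0,0,6],
    [0,0,6]
  ],
  "twist": [0,0,0,0,0,0,0,0,0,0],
  "gripper": [150,100,100,100,100,255,255,255,255,255],
  "newtons": 70
}}

```text
t: 28.6
eef_pos: [0.4052, 0.3194, 0.1114]
orientation: [0.652, 0.758, 0.0, 0.0]
wrist_force: [0.4, -1.2, 3.9]
finger_gap: 0.204
grip_force: 68.8
```

```bash
python3 -c "
from h import *
con()"
```

```text
28.6 [0.4052 0.3194 0.1114] [[-0.148, 0.989, 0.0], [0.989, 0.148, 0.001], [0.001, 0.0, -1.0]] F [ 0.4 -1.2  3.9] gap 0.204 gf 68.8 q6 [ 0.53  0.24  1.99 -0.    0.91  0.38]
contact rx -16.4 ry 23.1 mm
```

Emit:
{"op": "apply_moves", "data": {
  "translation": [
    [0,0,-60],
    [0,0,-110],
    [-45,50,-110],
    [-90,100,-110],
    [-130,150,-110],
    [-168,197,-110],
    [-168,197,-80],
    [-168,197,-45],
    [-168,197,-45],
    [-168,197,-45]
  ],
  "twist": [0,0,0,0,0,0,0,0,0,0],
  "gripper": [255,255,255,255,255,255,255,255,255,255]
}}

```text
t: 29.85
eef_pos: [0.6244, 0.1826, 0.156]
orientation: [0.652, 0.758, -0.0, -0.0]
wrist_force: [-0.7, -0.2, -1.1]
finger_gap: 0.197
grip_force: 68.8
```

```bash
python3 - <<'E'
from h import *
p=st()["eef_pos"]; t=np.linspace(0,6.283,80)
for c,r0,r1,c0,c1 in(("side",182,194,216,240),):
    I=cv2.cvtColor(bot.snapshot(c),cv2.COLOR_RGB2BGR)
    for z in(p[2]-.111,p[2]-.10): P=proj(c,np.c_[p[0]+.0125*np.cos(t),p[1]+.0125*np.sin(t),0*t+z]); print("model z",round(z,3),P.min(0).round(1),P.max(0).round(1))
    print(c,"cols",c0)
    for r in range(r0,r1): print(r,I[r,c0:c1].mean(1).astype(int).tolist())
E
```

```text
29.85 [0.6244 0.1826 0.156 ] [[-0.149, 0.989, 0.0], [0.989, 0.149, -0.0], [-0.0, -0.0, -1.0]] F [-0.7 -0.2 -1.1] gap 0.197 gf 68.8 q6 [0.18 0.42 1.65 0.   1.07 0.03]
model z 0.045 [222.2 184.4] [231.3 190.3]
model z 0.056 [221.7 181.4] [230.8 187.3]
side cols 216
182 [103, 134, 148, 150, 143, 109, 68, 48, 47, 51, 53, 47, 40, 37, 51, 66, 74, 75, 75, 76, 75, 74, 74, 73]
183 [87, 125, 147, 152, 148, 117, 76, 57, 54, 57, 57, 50, 40, 36, 44, 59, 68, 70, 69, 69, 68, 68, 69, 70]
184 [70, 104, 135, 150, 150, 124, 85, 64, 63, 64, 60, 54, 44, 35, 40, 54, 66, 68, 69, 67, 69, 68, 68, 68]
185 [55, 70, 105, 135, 146, 129, 91, 65, 64, 63, 59, 53, 45, 36, 39, 52, 64, 68, 69, 68, 68, 68, 68, 68]
186 [51, 53, 75, 108, 136, 136, 102, 66, 59, 58, 57, 54, 48, 42, 39, 47, 62, 68, 68, 69, 68, 68, 69, 68]
187 [57, 60, 67, 85, 122, 139, 113, 71, 55, 55, 54, 54, 51, 46, 40, 46, 59, 68, 67, 68, 68, 69, 68, 68]
188 [71, 73, 70, 74, 112, 137, 116, 74, 53, 53, 55, 56, 54, 48, 42, 49, 61, 68, 67, 67, 68, 69, 68, 69]
189 [83, 79, 62, 65, 105, 133, 113, 74, 57, 56, 58, 59, 57, 51, 49, 57, 65, 68, 66, 66, 69, 70, 69, 69]
190 [75, 69, 52, 59, 103, 131, 112, 77, 69, 69, 63, 62, 60, 58, 61, 65, 68, 67, 65, 65, 67, 70, 69, 69]
191 [59, 56, 48, 59, 106, 134, 110, 77, 84, 83, 72, 66, 65, 66, 67, 69, 69, 67, 65, 64, 67, 69, 68, 69]
192 [59, 55, 49, 61, 111, 132, 106, 77, 92, 98, 85, 73, 70, 73, 74, 74, 71, 67, 63, 63, 67, 68, 68, 69]
193 [71, 62, 52, 64, 110, 126, 99, 77, 91, 105, 95, 82, 83, 88, 88, 86, 77, 69, 64, 63, 67, 69, 68, 68]
```

Emit:
{"op": "apply_moves", "data": {
  "translation": [
    [0,1,6],
    [0,1,10],
    [0,1,13],
    [0,1,15],
    [0,1,15]
  ],
  "twist": [0,0,0,0,0],
  "gripper": [255,255,255,255,255]
}}

```text
t: 30.52
eef_pos: [0.6254, 0.1825, 0.1406]
orientation: [0.653, 0.758, -0.0, -0.0]
wrist_force: [0.9, -0.5, -1.2]
finger_gap: 0.196
grip_force: 68.8
```

```bash
python3 -c "
from h import *
con()"
```

```text
30.52 [0.6254 0.1825 0.1406] [[-0.148, 0.989, -0.0], [0.989, 0.148, -0.001], [-0.001, -0.0, -1.0]] F [ 0.9 -0.5 -1.2] gap 0.196 gf 68.8 q6 [ 0.18  0.44  1.65 -0.    1.05  0.03]
contact rx -188.3 ry 86.1 mm
```

In with no contact (foot at 0.029).

Emit:
{"op": "apply_moves", "data": {
  "translation": [
    [0,0,8],
    [0,0,16],
    [0,0,22],
    [0,0,24],
    [0,0,24]
  ],
  "twist": [0,0,0,0,0],
  "gripper": [255,255,255,255,255]
}}

```text
t: 31.15
eef_pos: [0.6255, 0.1825, 0.1175]
orientation: [0.652, 0.758, -0.0, -0.0]
wrist_force: [-1.6, -1.2, 3.8]
finger_gap: 0.196
grip_force: 70.2
```

```bash
python3 -c "
from h import *
con(); print(rel((.4112,.2524,.17)),twist(0.145))"
```

```text
31.15 [0.6255 0.1825 0.1175] [[-0.149, 0.989, 0.0], [0.989, 0.149, -0.001], [-0.001, -0.0, -1.0]] F [-1.6 -1.2  3.8] gap 0.196 gf 70.2 q6 [0.18 0.48 1.66 0.   1.01 0.03]
contact rx -45.2 ry 25.7 mm
[ 100.90577656 -201.54713313  -52.29439048] 0.004
```

Emit:
{"op": "apply_moves", "data": {
  "translation": [
    [0,0,0],
    [0,0,0],
    [0,0,-30],
    [0,0,-90],
    [0,-50,-110],
    [34,-100,-110],
    [70,-150,-110],
    [101,-201,-110],
    [101,-201,-110],
    [101,-201,-50],
    [101,-201,0],
    [101,-201,18],
    [101,-201,18],
    [101,-201,18],
    [101,-201,18],
    [101,-201,18],
    [101,-201,18],
    [101,-201,18],
    [101,-201,18]
  ],
  "twist": [0,0,0,0,0,0,0,0,0,0,0,0,0,0,0,0,0,0,0],
  "gripper": [170,170,170,170,100,100,100,100,100,100,100,100,100,100,255,255,255,255,255],
  "newtons": 30
}}

```text
t: 33.52
eef_pos: [0.4128, 0.253, 0.1003]
orientation: [0.652, 0.758, 0.001, 0.001]
wrist_force: [-0.4, -0.6, 7.0]
finger_gap: 0.27
grip_force: 29.3
```

```bash
python3 -c "
from h import *
con()"
```

```text
33.52 [0.4128 0.253  0.1003] [[-0.149, 0.989, 0.001], [0.989, 0.149, 0.003], [0.003, 0.001, -1.0]] F [-0.4 -0.6  7. ] gap 0.27 gf 29.3 q6 [ 0.4   0.2   2.07 -0.    0.87  0.26]
contact rx 1.8 ry 6.7 mm
```

Emit:
{"op": "apply_moves", "data": {
  "translation": [
    [0,0,0],
    [0,0,0],
    [0,0,0],
    [0,0,0],
    [0,0,0],
    [0,0,0],
    [0,0,0],
    [0,0,0],
    [0,0,0]
  ],
  "twist": [0,0,0.17,0.35,0.35,0.35,0.35,0.35,0.35],
  "gripper": [140,130,130,130,255,255,255,255,255]
}}

```text
t: 34.65
eef_pos: [0.4115, 0.2524, 0.0987]
orientation: [0.774, 0.633, -0.0, -0.0]
wrist_force: [0.3, -0.4, -1.7]
finger_gap: 0.232
grip_force: 29.3
```

Emit:
{"op": "apply_moves", "data": {
  "translation": [
    [0,0,0],
    [0,0,0],
    [0,0,0],
    [0,0,0],
    [0,0,0],
    [0,0,0],
    [0,0,0],
    [0,0,0]
  ],
  "twist": [0,0.1,0.15,0.15,0.15,0.15,0.15,0.15],
  "gripper": [140,130,130,255,255,255,255,255]
}}

```text
t: 35.65
eef_pos: [0.412, 0.2527, 0.0992]
orientation: [0.82, 0.573, 0.0, 0.0]
wrist_force: [-0.6, -0.1, 4.1]
finger_gap: 0.208
grip_force: 29.5
```

Emit:
{"op": "apply_moves", "data": {
  "translation": [
    [0,0,0],
    [0,0,0],
    [0,0,-50],
    [0,0,-110],
    [-2,55,-110],
    [-4,110,-110],
    [-5,165,-110],
    [-5,165,-110],
    [-5,165,-80],
    [-5,165,-45],
    [-5,165,-45],
    [-5,165,-45]
  ],
  "twist": [0,0,0,0,0.1,0.2,0.3,0.3,0.3,0.3,0.3,0.3],
  "gripper": [255,255,255,255,255,255,255,255,255,255,255,255],
  "newtons": 70
}}

```text
t: 37.15
eef_pos: [0.5646, 0.1914, 0.1441]
orientation: [0.896, 0.444, -0.0, -0.0]
wrist_force: [0.5, -0.8, -2.4]
finger_gap: 0.2
grip_force: 69.4
```

```bash
python3 - <<'E'
from h import *
con(); p=bot.sense()["eef_pos"]; print(rel((.565,.191,.14)))
I=cv2.cvtColor(bot.snapshot("side"),cv2.COLOR_RGB2BGR); t=np.linspace(0,6.283,80)
z=p[2]-.0985+.008
P=proj("side",np.c_[p[0]+.0195*np.cos(t),p[1]+.0195*np.sin(t),0*t+z+.007]); print("disc mid",P.min(0),P.max(0))
for r in range(184,200): print(r,I[r,204:240].mean(1).astype(int).tolist())
E
```

```text
37.15 [0.5646 0.1914 0.1441] [[0.605, 0.796, -0.0], [0.796, -0.605, -0.0], [-0.0, 0.0, -1.0]] F [ 0.5 -0.8 -2.4] gap 0.2 gf 69.4 q6 [0.21 0.34 1.79 0.   1.01 0.86]
contact rx 245.0 ry -363.8 mm
[-0.11273331  0.54874922  4.13387834]
disc mid [210.01979204 192.54613623] [224.952065   202.56932087]
184 [44, 43, 46, 46, 42, 39, 34, 29, 29, 33, 36, 35, 31, 26, 23, 35, 68, 88, 72, 41, 35, 39, 41, 39, 45, 55, 65, 67, 69, 68, 68, 69, 68, 69, 68, 68]
185 [37, 40, 42, 41, 39, 37, 35, 33, 33, 37, 45, 54, 58, 50, 34, 29, 53, 82, 76, 49, 36, 39, 39, 38, 39, 46, 56, 64, 68, 69, 69, 68, 69, 68, 68, 68]
186 [35, 37, 38, 37, 36, 38, 37, 36, 36, 42, 63, 82, 90, 86, 81, 67, 56, 77, 78, 52, 37, 38, 40, 39, 37, 38, 45, 58, 67, 69, 68, 68, 69, 68, 69, 70]
187 [34, 36, 35, 36, 36, 37, 37, 36, 37, 47, 71, 97, 119, 136, 157, 146, 101, 81, 80, 57, 38, 38, 39, 40, 38, 37, 42, 54, 66, 68, 67, 69, 68, 69, 69, 69]
188 [34, 35, 37, 35, 35, 35, 35, 36, 50, 67, 78, 110, 163, 194, 209, 196, 137, 87, 82, 64, 39, 37, 39, 38, 38, 37, 39, 49, 62, 67, 67, 67, 69, 69, 69, 69]
189 [41, 38, 37, 35, 31, 30, 31, 39, 70, 95, 95
[... 1028 characters left out ...]
8, 67, 67, 67, 69, 68, 68, 69, 69, 69, 69]
196 [152, 147, 117, 79, 60, 48, 39, 34, 45, 87, 118, 115, 101, 127, 151, 159, 161, 169, 179, 177, 142, 90, 70, 69, 69, 69, 70, 68, 69, 68, 69, 68, 69, 69, 69, 69]
197 [155, 149, 120, 86, 70, 63, 60, 53, 49, 72, 98, 103, 98, 124, 149, 165, 181, 197, 210, 209, 165, 99, 69, 68, 68, 68, 68, 69, 67, 68, 69, 68, 68, 68, 69, 69]
198 [155, 151, 136, 118, 99, 85, 85, 84, 80, 87, 100, 102, 102, 116, 133, 148, 167, 180, 186, 181, 144, 93, 70, 68, 68, 69, 68, 69, 69, 69, 68, 68, 68, 69, 69, 69]
199 [154, 155, 152, 147, 134, 121, 111, 105, 103, 104, 106, 106, 106, 108, 111, 115, 122, 125, 125, 122, 106, 85, 73, 69, 69, 69, 69, 69, 70, 70, 70, 69, 70, 69, 68, 69]
```

Emit:
{"op": "apply_moves", "data": {
  "translation": [
    [0,0,8],
    [0,0,16],
    [0,0,21],
    [0,0,24],
    [0,0,25],
    [0,0,25]
  ],
  "twist": [0,0,0,0,0,0],
  "gripper": [255,255,255,255,255,255]
}}

```text
t: 37.95
eef_pos: [0.5654, 0.1911, 0.121]
orientation: [0.896, 0.444, -0.0, 0.0]
wrist_force: [-4.1, -1.0, 8.9]
finger_gap: 0.195
grip_force: 70.6
```

```bash
python3 -c "
from h import *
con()"
```

```text
37.95 [0.5654 0.1911 0.121 ] [[0.606, 0.796, -0.001], [0.796, -0.606, -0.0], [-0.001, -0.0, -1.0]] F [-4.1 -1.   8.9] gap 0.195 gf 70.6 q6 [ 0.21  0.37  1.79 -0.    0.97  0.86]
contact rx 1.6 ry 1.5 mm
```

Emit:
{"op": "apply_moves", "data": {
  "translation": [
    [0,0,1],
    [0,0,1],
    [0,0,1],
    [0,0,1],
    [0,0,1],
    [0,0,1],
    [0,0,1],
    [0,0,1]
  ],
  "twist": [0.07,0.14,0.21,0.28,0.35,0.42,0.49,0.56],
  "gripper": [255,255,255,255,255,255,255,255]
}}

```text
t: 38.95
eef_pos: [0.5656, 0.1906, 0.1184]
orientation: [0.983, 0.183, 0.001, 0.002]
wrist_force: [1.4, -0.7, 0.6]
finger_gap: 0.197
grip_force: 104.6
```

```bash
python3 -c "
from h import *
con(); print(bot.sense()['wrist_torque'])"
```

```text
38.95 [0.5656 0.1906 0.1184] [[0.933, 0.36, 0.0], [0.36, -0.933, 0.004], [0.002, -0.004, -1.0]] F [ 1.4 -0.7  0.6] gap 0.197 gf 104.6 q6 [ 0.21  0.38  1.79 -0.01  0.97  1.41]
contact rx -142.9 ry 0.6 mm
[-0.13247928  0.09805364  2.61819374]
```

Emit:
{"op": "apply_moves", "data": {
  "translation": [
    [0,0,0],
    [0,0,2],
    [0,0,4],
    [0,0,6],
    [0,0,7],
    [0,0,7]
  ],
  "twist": [-0.06,-0.1,-0.1,-0.1,-0.1,-0.1],
  "gripper": [255,255,255,255,255,255]
}}

```text
t: 39.7
eef_pos: [0.5666, 0.1907, 0.1179]
orientation: [0.973, 0.231, -0.0, 0.002]
wrist_force: [-11.5, -4.6, 31.0]
finger_gap: 0.194
grip_force: 88.7
```

```bash
python3 -c "
from h import *
con(); print(bot.sense()['wrist_torque'])"
```

```text
39.7 [0.5666 0.1907 0.1179] [[0.893, 0.45, -0.002], [0.45, -0.893, 0.004], [0.0, -0.004, -1.0]] F [-11.5  -4.6  31. ] gap 0.194 gf 88.7 q6 [ 0.21  0.38  1.79 -0.    0.97  1.32]
contact rx -1.0 ry -1.7 mm
[-0.98193791  2.34051939  1.30423835]
```

Emit:
{"op": "apply_moves", "data": {
  "translation": [
    [0,0,-5],
    [0,0,-5],
    [0,0,-5],
    [0,0,-5],
    [0,0,-5],
    [0,0,-5]
  ],
  "twist": [0,-0.04,-0.08,-0.12,-0.16,-0.2],
  "gripper": [255,255,255,255,255,255]
}}

```text
t: 40.45
eef_pos: [0.5653, 0.1909, 0.1158]
orientation: [0.946, 0.324, 0.0, 0.0]
wrist_force: [-0.0, 0.1, -2.0]
finger_gap: 0.195
grip_force: 72.0
```

```bash
python3 -c "
from h import *
con(); print(bot.sense()['wrist_torque'])"
```

```text
40.45 [0.5653 0.1909 0.1158] [[0.79, 0.613, 0.001], [0.613, -0.79, 0.0], [0.001, 0.0, -1.0]] F [-0.   0.1 -2. ] gap 0.195 gf 72.0 q6 [ 0.21  0.38  1.8  -0.    0.96  1.12]
contact rx 3896.9 ry -1182.3 mm
[-0.01268475 -0.06971966 -0.01281166]
```

Torque free and dropped to 0.1158; press further.

Emit:
{"op": "apply_moves", "data": {
  "translation": [
    [0,0,2],
    [0,0,4],
    [0,0,5],
    [0,0,5]
  ],
  "twist": [0,0,0,0],
  "gripper": [255,255,255,255]
}}

```text
t: 40.95
eef_pos: [0.5658, 0.1912, 0.1134]
orientation: [0.946, 0.324, 0.0, 0.0]
wrist_force: [-3.3, -1.5, 11.5]
finger_gap: 0.196
grip_force: 73.8
```

```bash
python3 -c "
from h import *
con(); print(bot.sense()['wrist_torque'])"
```

```text
40.95 [0.5658 0.1912 0.1134] [[0.79, 0.613, 0.0], [0.613, -0.79, 0.0], [0.0, -0.0, -1.0]] F [-3.3 -1.5 11.5] gap 0.196 gf 73.8 q6 [ 0.21  0.39  1.79 -0.    0.96  1.12]
contact rx -11.0 ry -13.8 mm
[-0.47719752  0.8173297  -0.00650562]
```

Emit:
{"op": "apply_moves", "data": {
  "translation": [
    [0,0,1],
    [0,0,1],
    [0,0,1],
    [0,0,1],
    [0,0,-3],
    [0,0,-3]
  ],
  "twist": [0.04,0.0,-0.04,0,0,0],
  "gripper": [255,255,255,255,255,255]
}}

```text
t: 41.7
eef_pos: [0.5656, 0.191, 0.1141]
orientation: [0.946, 0.324, 0.001, 0.0]
wrist_force: [2.4, -0.9, -1.5]
finger_gap: 0.199
grip_force: 69.5
```

```bash
python3 -c "
from h import *
con(); print(bot.sense()['wrist_torque'])"
```

```text
41.7 [0.5656 0.191  0.1141] [[0.79, 0.613, 0.001], [0.613, -0.79, 0.001], [0.002, -0.0, -1.0]] F [ 2.4 -0.9 -1.5] gap 0.199 gf 69.5 q6 [ 0.21  0.38  1.8  -0.    0.96  1.12]
contact rx -134.8 ry -379.9 mm
[-0.39360606 -0.41582509  0.0500831 ]
```

Emit:
{"op": "apply_moves", "data": {
  "translation": [
    [0,0,0],
    [0,0,0],
    [0,0,-30],
    [0,0,-50],
    [0,0,-50],
    [0,0,-50],
    [0,0,-35],
    [0,0,-30],
    [0,0,-26],
    [0,0,-23],
    [0,0,-23]
  ],
  "twist": [0,0,0,0,0,0,0,0,0,0,0],
  "gripper": [150,150,150,255,255,255,255,255,255,255,255]
}}

```text
t: 43.08
eef_pos: [0.5647, 0.1911, 0.1388]
orientation: [0.946, 0.324, -0.001, -0.0]
wrist_force: [-6.9, -1.4, 12.2]
finger_gap: 0.0
grip_force: 6.3
```

Emit:
{"op": "apply_moves", "data": {
  "translation": [
    [0,0,-60],
    [0,0,-120],
    [0,0,-180],
    [0,0,-230],
    [-60,-22,-230],
    [-115,-44,-230],
    [-172,-66,-230],
    [-229,-88,-230],
    [-229,-88,-230],
    [-270,-30,-230],
    [-310,20,-230],
    [-345,75,-230],
    [-387,131,-230],
    [-387,131,-230],
    [-440,200,-230],
    [-497,274,-230],
    [-497,274,-230],
    [-497,274,-230]
  ],
  "twist": [0,0,0,0,0,0,0,0,0,0.1,0.2,0.3,0.41,0.41,0.41,0.41,0.41,0.41],
  "gripper": [255,255,255,255,255,255,255,255,255,255,0,0,0,0,0,0,0,0]
}}

```text
t: 45.32
eef_pos: [0.3406, -0.3342, 0.3661]
orientation: [0.992, 0.122, -0.0, -0.0]
wrist_force: [0.6, 0.2, -0.4]
finger_gap: 0.998
grip_force: 0.0
```

```bash
cat > cov.py <<'E'
from fit import *
st(); I={c:cv2.cvtColor(bot.snapshot(c),cv2.COLOR_RGB2BGR) for c in C}; G={c:grad(I[c]) for c in C}
for c in C: cv2.imwrite(f"pics/{c}c.png",I[c])
cov=rect(-66,74,-70,70,5)+[((-78,-45,4),(-78,45,4))]+rect(-6,6,-30,30,31)
S={c:samp([(np.array(a)/1e3,np.array(b)/1e3) for a,b in cov]) for c in C}
for c in C: print(c,[(round(d['p'],2),onz(c,d['uv'],.018).round(4)) for d in bot.pinpoint(c,"cover_grip")][:2])
for cs in(("side","top"),("side",),("top",)):
    x,f=fit({c:G[c] for c in cs},S,(.515,-.325,.25),.05); print(cs,x.round(4),round(f,1))
    if len(cs)==2: xb=x
print(rel((xb[0],xb[1],.2)),twist(xb[2]+np.pi/2))
E
python3 cov.py
```

```text
45.33 [ 0.3406 -0.3342  0.3661] [[0.97, 0.243, -0.001], [0.243, -0.97, -0.0], [-0.001, 0.0, -1.0]] F [ 0.6  0.2 -0.4] gap 0.998 gf 0.0 q6 [-0.92 -0.15  1.88 -0.    1.42  0.4 ]
side [(0.56, array([ 0.5084, -0.3219,  0.018 ])), (0.43, array([0.637 , 0.2285, 0.018 ]))]
top [(0.85, array([ 0.5132, -0.3217,  0.018 ])), (0.55, array([ 0.5807, -0.2924,  0.018 ]))]
('side', 'top') [ 0.5136 -0.3246  0.2446] -258.8
('side',) [ 0.5119 -0.3235  0.2566] -123.2
('top',) [ 0.5141 -0.3257  0.2529] -136.3
[168.69742021  38.33436511 166.51503556] 0.006
```

Emit:
{"op": "apply_moves", "data": {
  "translation": [
    [60,13,0],
    [120,26,0],
    [169,38,40],
    [169,38,100],
    [169,38,160],
    [169,38,220],
    [169,38,265],
    [169,38,285],
    [169,38,289],
    [169,38,289],
    [169,38,289],
    [169,38,289],
    [169,38,289],
    [169,38,289],
    [169,38,289]
  ],
  "twist": [0,0,0,0,0,0,0,0,0,0,0,0,0,0,0],
  "gripper": [0,0,0,0,0,0,0,0,0,0,255,255,255,255,255],
  "newtons": 40
}}

```text
t: 47.4
eef_pos: [0.5147, -0.3261, 0.0804]
orientation: [0.992, 0.125, 0.001, 0.001]
wrist_force: [-1.2, 1.7, 4.9]
finger_gap: 0.696
grip_force: 44.6
```

```bash
python3 -c "
from h import *
con()"
```

```text
47.4 [ 0.5147 -0.3261  0.0804] [[0.969, 0.247, 0.002], [0.247, -0.969, 0.003], [0.003, -0.002, -1.0]] F [-1.2  1.7  4.9] gap 0.696 gf 44.6 q6 [-0.68  0.46  1.77  0.    0.91  0.64]
contact rx 27.1 ry -34.1 mm
```

Emit:
{"op": "apply_moves", "data": {
  "translation": [
    [0,0,-10],
    [0,0,-30],
    [0,0,-30],
    [0,0,-30]
  ],
  "twist": [0,0,0,0],
  "gripper": [255,255,255,255],
  "newtons": 60
}}

```text
t: 47.9
eef_pos: [0.5133, -0.3251, 0.1081]
orientation: [0.992, 0.125, 0.0, 0.0]
wrist_force: [-0.0, -0.8, -3.1]
finger_gap: 0.685
grip_force: 65.8
```

Emit:
{"op": "apply_moves", "data": {
  "translation": [
    [0,0,-60],
    [0,0,-120],
    [0,0,-180],
    [0,0,-240],
    [0,0,-292],
    [-50,-22,-292],
    [-105,-45,-292],
    [-155,-66,-292],
    [-155,-66,-292],
    [-145,-120,-292],
    [-130,-180,-292],
    [-115,-242,-292],
    [-115,-242,-292],
    [-100,-300,-292],
    [-85,-360,-292],
    [-70,-410,-292],
    [-59,-455,-292],
    [-59,-455,-292],
    [-59,-455,-292]
  ],
  "twist": [0,0,0,0,0,0,0.05,0.1,0.1,0.1,0.1,0.1,0.1,0.1,0.1,0.1,0.1,0.1,0.1],
  "gripper": [255,255,255,255,255,255,255,255,255,255,255,255,255,255,255,255,255,255,255]
}}

```text
t: 50.28
eef_pos: [0.3443, 0.1009, 0.3996]
orientation: [0.997, 0.075, -0.0, 0.0]
wrist_force: [-0.4, -0.1, -2.6]
finger_gap: 0.687
grip_force: 67.2
```

```bash
python3 -c "
from h import *
con(); print(twist(.148-np.pi/2))"
```

```text
50.27 [0.3443 0.1009 0.3996] [[0.989, 0.15, -0.001], [0.15, -0.989, 0.001], [-0.001, -0.001, -1.0]] F [-0.4 -0.1 -2.6] gap 0.687 gf 67.2 q6 [ 0.09 -0.47  2.05 -0.    1.56  1.51]
contact rx -124.2 ry 4.2 mm
0.002
```

Emit:
{"op": "apply_moves", "data": {
  "translation": [
    [60,-13,0],
    [120,-26,0],
    [180,-39,0],
    [240,-52,20],
    [266,-56,70],
    [266,-56,130],
    [266,-56,180],
    [266,-56,190],
    [266,-56,190]
  ],
  "twist": [0,0,0,0,0,0,0,0,0],
  "gripper": [255,255,255,255,255,255,255,255,255]
}}

```text
t: 51.4
eef_pos: [0.5993, 0.1949, 0.2101]
orientation: [0.997, 0.074, -0.0, 0.0]
wrist_force: [0.3, 0.2, -0.9]
finger_gap: 0.679
grip_force: 67.1
```

```bash
cat > hold.py <<'E'
from fit import *
import sys
s=st(); p=s["eef_pos"]; I={c:cv2.cvtColor(bot.snapshot(c),cv2.COLOR_RGB2BGR) for c in C}; G={c:grad(I[c]) for c in C}
for c in C: cv2.imwrite(f"pics/{c}h.png",I[c])
# cover in hand: fit x,y,z,pitch (yaw from the tool); model edges of the plate seen
cov=rect(-66,74,-70,70,5)[1:]+[((-78,-45,4),(-78,45,4)),((-78,-45,0),(-78,45,0)),((-66,-70,0),(-66,-45,0)),((-66,70,0),(-66,45,0))]
S=samp([(np.array(a)/1e3,np.array(b)/1e3) for a,b in cov])
m=R.from_quat(s["orientation"]).as_matrix(); yaw=np.arctan2(m[1,0],m[0,0])
def W(v): q=R.from_euler("zy",[yaw+v[4],-v[3]]).apply(S-[0,0,.026]); return q+[v[0],v[1],v[2]+.026]
def cost(v,cs=("side","top")):
    t=0
    for c in cs:
        uv=proj(c,W(v)).astype(np.float32); t-=cv2.remap(G[c],uv[:,0].reshape(-1,1),uv[:,1].reshape(-1,1),cv2.INTER_LINEAR).mean()
    return t+1e5*(v[0]-p[0])**2+1e5*(v[1]-p[1])**2+1e5*(v[2]-p[2]+.08)**2+300*v[4]**2
best=None
for a in np.linspace(-.1,.3,9):
    for dx in(-.004,0,.004):
        v=np.array([p[0]+dx,p[1],p[2]-.08,a,0]); r=minimize(cost,v,method="Nelder-Mead",options=dict(initial_simplex=v+np.vstack([np.zeros(5),np.diag([.004,.004,.004,.05,.03])]),xatol=1e-5,fatol=1e-3,maxiter=600))
        if best is None or r.fun<best.fun: best=r
v=best.x; print("cover x,y,z,pitch,dyaw",v.round(4),round(best.fun,1),"offset to TCP mm",((v[:3]-p)*1e3).round(1))
o=[]
for c in C:
    J=I[c].copy(); u=proj(c,W(v)); a,b=u.mean(0).astype(int); k=5; q=cv2.resize(J[b-40:b+40,a-40:a+40],(400,400),interpolation=cv2.INTER_CUBIC)
    for x in u: cv2.circle(q,tuple(((x-[a-40.5,b-40.5])*k-.5).astype(int)),1,(0,0,255),-1)
    o.append(q)
cv2.imwrite("pics/hold.png",np.hstack(o))
E
python3 hold.py
```

```text
51.4 [0.5993 0.1949 0.2101] [[0.989, 0.147, -0.0], [0.147, -0.989, 0.0], [-0.0, -0.0, -1.0]] F [ 0.3  0.2 -0.9] gap 0.679 gf 67.1 q6 [ 0.2   0.32  1.67 -0.    1.15  1.63]
cover x,y,z,pitch,dyaw [ 0.5998  0.1957  0.1308  0.1185 -0.011 ] -253.2 offset to TCP mm [  0.5   0.9 -79.3]
```

View pics/hold.png

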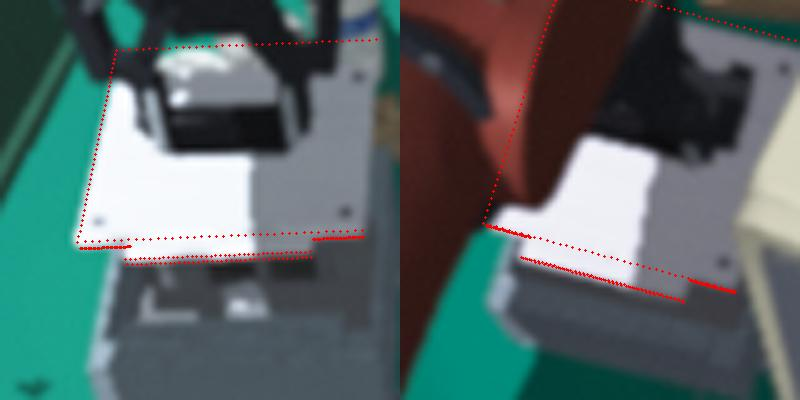

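Emit:
{"op": "apply_moves", "data": {
  "translation": [
    [0,0,15],
    [0,0,28],
    [0,0,33],
    [0,0,36],
    [0,0,36]
  ],
  "twist": [0,0,0,0,0],
  "gripper": [255,255,255,255,255],
  "newtons": 30
}}

```text
t: 52.12
eef_pos: [0.5998, 0.1968, 0.1759]
orientation: [0.997, 0.075, 0.002, -0.0]
wrist_force: [-1.6, -1.1, 5.6]
finger_gap: 0.685
grip_force: 68.4
```

```bash
python3 hold.py; python3 -c "
from h import *
con()"
```

```text
52.12 [0.5998 0.1968 0.1759] [[0.989, 0.15, 0.004], [0.15, -0.989, -0.0], [0.004, 0.001, -1.0]] F [-1.6 -1.1  5.6] gap 0.685 gf 68.4 q6 [0.21 0.36 1.69 0.   1.09 1.63]
cover x,y,z,pitch,dyaw [ 0.6004  0.197   0.0952  0.1756 -0.0279] -236.0 offset to TCP mm [  0.6   0.2 -80.7]
52.23 [0.5998 0.1968 0.176 ] [[0.989, 0.15, 0.004], [0.15, -0.989, -0.0], [0.004, 0.001, -1.0]] F [-0.8 -0.5  6. ] gap 0.686 gf 68.3 q6 [0.21 0.36 1.69 0.   1.09 1.63]
contact rx 58.8 ry 13.4 mm
```

Emit:
{"op": "apply_moves", "data": {
  "translation": [
    [0,0,2],
    [0,0,4],
    [0,0,4]
  ],
  "twist": [0,0,0],
  "gripper": [255,255,255]
}}

```text
t: 52.6
eef_pos: [0.5996, 0.1968, 0.1717]
orientation: [0.997, 0.075, 0.002, -0.0]
wrist_force: [-0.7, -0.5, 6.0]
finger_gap: 0.681
grip_force: 68.6
```

```bash
python3 hold.py; python3 -c "
from h import *
con()"
```

```text
52.6 [0.5996 0.1968 0.1717] [[0.989, 0.15, 0.004], [0.15, -0.989, -0.0], [0.003, 0.001, -1.0]] F [-0.7 -0.5  6. ] gap 0.681 gf 68.6 q6 [0.21 0.37 1.69 0.   1.08 1.63]
cover x,y,z,pitch,dyaw [ 0.6012  0.197   0.0902  0.1355 -0.0167] -231.8 offset to TCP mm [  1.6   0.2 -81.5]
52.7 [0.5996 0.1968 0.1718] [[0.989, 0.15, 0.004], [0.15, -0.989, -0.0], [0.004, 0.001, -1.0]] F [-1.2 -0.   4.7] gap 0.683 gf 68.7 q6 [0.21 0.37 1.69 0.   1.08 1.63]
contact rx 88.5 ry 10.3 mm
```

```bash
cat > lip.py <<'E'
from fit import *
B=np.array([.5933,.195]); YAW=.145
def tobox(X): d=np.array(X[:2])-B; c,s=np.cos(YAW),np.sin(YAW); return np.array([c*d[0]+s*d[1],-s*d[0]+c*d[1],X[2]])*1e3
def run():
    I={c:bot.snapshot(c) for c in C}; P={}
    for q in("cover_lip","cover_rear","cover_grip"):
        for c in C:
            d=[e for e in bot.pinpoint(c,q)]; P[c,q]=[(round(e['p'],2),e['uv']) for e in d][:2]
        if P["side",q] and P["top",q]:
            X=tri(P["side",q][0][1],P["top",q][0][1]); print(q,"box mm",tobox(X).round(1),"res",(proj("side",X)[0]-P["side",q][0][1]).round(1),(proj("top",X)[0]-P["top",q][0][1]).round(1),P["side",q][0][0],P["top",q][0][0])
        else: print(q,P["side",q],P["top",q])
if __name__=="__main__": st(); run()
E
python3 lip.py; python3 - <<'E'
from lip import *
I=cv2.imread("pics/sideh.png")
t=tobox
def w(b): b=np.array(b)/1e3; c,s=np.cos(YAW),np.sin(YAW); return [B[0]+c*b[0]-s*b[1],B[1]+s*b[0]+c*b[1],b[2]]
for z in(70,75,80,85): print(z,proj("side",[w((-66,y,z)) for y in(-45,0,45)]).round(1).tolist())
print("cols 200.. rows 192..")
for r in range(186,214): print(r,I[r,200:246:3].mean(1).astype(int).tolist())
E
```

```text
52.7 [0.5996 0.1968 0.1718] [[0.989, 0.15, 0.004], [0.15, -0.989, -0.0], [0.004, 0.001, -1.0]] F [-1.2 -0.   4.7] gap 0.683 gf 68.7 q6 [0.21 0.37 1.69 0.   1.08 1.63]
cover_lip box mm [-69.5  -5.   83.5] res [-1.3 -0.2] [1.3 0.4] 0.8 0.57
cover_rear box mm [ 87.5   6.6 105.7] res [0.6 0.1] [-0.5 -0.2] 0.85 0.85
cover_grip box mm [  3.9   3.  114. ] res [-3.4 -0.4] [3.5 1. ] 0.85 0.85
70 [[233.4, 204.0], [215.7, 204.6], [198.0, 205.3]]
75 [[233.2, 202.6], [215.4, 203.2], [197.6, 203.8]]
80 [[233.0, 201.1], [215.1, 201.8], [197.2, 202.4]]
85 [[232.7, 199.7], [214.8, 200.3], [196.9, 200.9]]
cols 200.. rows 192..
186 [252, 252, 252, 252, 251, 251, 251, 251, 147, 138, 139, 139, 138, 138, 134, 80]
187 [252, 252, 252, 252, 252, 251, 251, 251, 149, 138, 138, 138, 138, 138, 136, 80]
188 [252, 252, 252, 252, 252, 251, 251, 251, 151, 138, 139, 138, 137, 138, 134, 78]
189 [252, 252, 252, 251, 251, 251, 251, 252, 159, 139, 138, 138, 137, 138, 135, 78]
190 [252, 252, 252, 251, 251, 251, 251, 252, 161, 139, 138, 138, 138, 138, 135, 76]
191 [252, 252, 252, 252, 252, 252, 251, 252, 161, 138, 138, 138
[... 977 characters left out ...]
3, 75, 76]
204 [81, 82, 82, 83, 84, 86, 88, 86, 81, 83, 82, 84, 87, 79, 81, 77]
205 [82, 83, 81, 83, 86, 87, 90, 86, 85, 85, 81, 83, 86, 83, 84, 76]
206 [86, 86, 83, 83, 87, 87, 88, 86, 86, 85, 84, 82, 84, 84, 84, 74]
207 [87, 88, 83, 84, 85, 85, 85, 84, 84, 84, 85, 84, 84, 85, 86, 73]
208 [85, 85, 85, 85, 85, 86, 85, 86, 83, 84, 87, 83, 86, 88, 91, 75]
209 [84, 85, 87, 85, 85, 87, 87, 88, 82, 86, 88, 83, 87, 89, 91, 75]
210 [85, 85, 88, 85, 85, 86, 87, 87, 82, 87, 86, 84, 85, 85, 87, 78]
211 [86, 84, 87, 84, 84, 85, 85, 85, 84, 86, 85, 84, 84, 84, 86, 79]
212 [85, 85, 84, 84, 85, 85, 84, 84, 84, 85, 84, 84, 85, 85, 85, 80]
213 [85, 85, 85, 85, 85, 85, 85, 84, 85, 85, 86, 85, 84, 85, 85, 79]
```

Emit:
{"op": "apply_moves", "data": {
  "translation": [
    [0,0,2],
    [0,0,4],
    [0,0,4]
  ],
  "twist": [0,0,0],
  "gripper": [255,255,255]
}}

```text
t: 53.48
eef_pos: [0.5995, 0.1968, 0.1677]
orientation: [0.997, 0.075, 0.002, -0.0]
wrist_force: [-2.3, 0.4, 5.3]
finger_gap: 0.681
grip_force: 68.9
```

```bash
python3 hold.py; python3 lip.py;  python3 -c "
from h import *
con()"
```

```text
53.48 [0.5995 0.1968 0.1677] [[0.989, 0.15, 0.003], [0.15, -0.989, -0.0], [0.003, 0.001, -1.0]] F [-2.3  0.4  5.3] gap 0.681 gf 68.9 q6 [0.21 0.37 1.69 0.   1.07 1.63]
cover x,y,z,pitch,dyaw [ 0.6026  0.196   0.086   0.1208 -0.0149] -219.9 offset to TCP mm [  3.1  -0.9 -81.6]
53.58 [0.5996 0.1969 0.1678] [[0.989, 0.15, 0.003], [0.15, -0.989, -0.0], [0.003, 0.001, -1.0]] F [-1.9  0.1  5.8] gap 0.686 gf 68.9 q6 [0.21 0.37 1.69 0.   1.07 1.63]
cover_lip box mm [-79.4  -6.1  89.5] res [-1.8 -0.2] [1.9 0.6] 0.63 0.67
cover_rear box mm [ 89.7   0.2 104.8] res [1.5 0.2] [-1.5 -0.5] 0.8 0.65
cover_grip box mm [ 9.1  8.8 97.7] res [-1.4 -0.2] [1.4 0.4] 0.84 0.86
53.98 [0.5995 0.1969 0.1678] [[0.989, 0.15, 0.003], [0.15, -0.989, -0.0], [0.003, 0.001, -1.0]] F [-2.3  0.3  5.8] gap 0.682 gf 68.9 q6 [0.21 0.37 1.69 0.   1.07 1.63]
contact rx 100.4 ry 3.2 mm
```

```bash
cat > pit.py <<'E'
from fit import *
s=st(); p=s["eef_pos"]; I={c:cv2.cvtColor(bot.snapshot(c),cv2.COLOR_RGB2BGR) for c in C}; G={c:grad(I[c]) for c in C}
m=R.from_quat(s["orientation"]).as_matrix(); yaw=np.arctan2(m[1,0],m[0,0])
E={"side":[((-66,70,5),(74,70,5)),((-66,70,5),(-66,50,5)),((-66,-70,5),(-66,-50,5)),((74,-70,5),(-66,-70,5)),((74,-70,5),(74,70,5))],"top":[((-66,-70,5),(-66,-50,5)),((-66,70,5),(-66,50,5)),((74,70,5),(74,-70,5)),((-66,70,5),(74,70,5))]}
for c in C:
    S=samp([(np.array(a)/1e3,np.array(b)/1e3) for a,b in E[c]])
    res=[]
    for th in np.arange(0,.32,.02):
        best=-1
        for dx in np.arange(-.004,.0045,.002):
            for dy in np.arange(-.004,.0045,.002):
                X=R.from_euler("zy",[yaw,-th]).apply(S-[0,0,.026])+[p[0]+dx,p[1]+dy,p[2]-.080+.026]
                uv=proj(c,X).astype(np.float32); g=cv2.remap(G[c],uv[:,0].reshape(-1,1),uv[:,1].reshape(-1,1),cv2.INTER_LINEAR).mean(); best=max(best,g)
        res.append((round(th,2),round(float(best))))
    print(c,res)
E
python3 pit.py
```

```text
53.98 [0.5995 0.1969 0.1678] [[0.989, 0.15, 0.003], [0.15, -0.989, -0.0], [0.003, 0.001, -1.0]] F [-2.3  0.3  5.8] gap 0.682 gf 68.9 q6 [0.21 0.37 1.69 0.   1.07 1.63]
side [(np.float64(0.0), 110), (np.float64(0.02), 112), (np.float64(0.04), 114), (np.float64(0.06), 116), (np.float64(0.08), 117), (np.float64(0.1), 119), (np.float64(0.12), 123), (np.float64(0.14), 127), (np.float64(0.16), 130), (np.float64(0.18), 131), (np.float64(0.2), 132), (np.float64(0.22), 133), (np.float64(0.24), 132), (np.float64(0.26), 131), (np.float64(0.28), 130), (np.float64(0.3), 127)]
top [(np.float64(0.0), 117), (np.float64(0.02), 120), (np.float64(0.04), 123), (np.float64(0.06), 125), (np.float64(0.08), 126), (np.float64(0.1), 126), (np.float64(0.12), 127), (np.float64(0.14), 128), (np.float64(0.16), 128), (np.float64(0.18), 127), (np.float64(0.2), 127), (np.float64(0.22), 125), (np.float64(0.24), 125), (np.float64(0.26), 125), (np.float64(0.28), 124), (np.float64(0.3), 123)]
```

Emit:
{"op": "apply_moves", "data": {
  "translation": [
    [0,0,-1],
    [-2,0,-1],
    [-4,0,-1],
    [-6,0,-1],
    [-7,0,-1],
    [-7,0,-1]
  ],
  "twist": [0,0,0,0,0,0],
  "gripper": [255,255,255,255,255,255]
}}

```text
t: 54.82
eef_pos: [0.5893, 0.1947, 0.1648]
orientation: [0.997, 0.075, -0.003, 0.001]
wrist_force: [-0.6, -0.9, -3.0]
finger_gap: 0.684
grip_force: 68.0
```

```bash
python3 pit.py | cut -c1-150;  python3 -c "
from h import *
con(); print(bot.sense()['wrist_torque'])"
```

```text
54.83 [0.5893 0.1947 0.1648] [[0.989, 0.149, -0.006], [0.149, -0.989, 0.001], [-0.006, -0.002, -1.0]] F [-0.6 -0.9 -3. ] gap 0.684 gf 68.0 q6 [ 0.21  
side [(np.float64(0.0), 115), (np.float64(0.02), 116), (np.float64(0.04), 119), (np.float64(0.06), 122), (np.float64(0.08), 124), (np.float64(0.1), 12
top [(np.float64(0.0), 106), (np.float64(0.02), 108), (np.float64(0.04), 110), (np.float64(0.06), 111), (np.float64(0.08), 111), (np.float64(0.1), 112
54.92 [0.5892 0.1946 0.1644] [[0.989, 0.149, -0.007], [0.149, -0.989, 0.001], [-0.006, -0.002, -1.0]] F [-0.1 -0.6 -2.6] gap 0.683 gf 68.0 q6 [ 0.21  0.36  1.72 -0.    1.07  1.63]
contact rx 262.6 ry -131.7 mm
[-0.03667182  0.1772542  -0.02794696]
```

Emit:
{"op": "apply_moves", "data": {
  "translation": [
    [-1,0,-1],
    [-2,0,-1],
    [-3,0,-1],
    [-4,0,-1],
    [-5,0,-1],
    [-5,0,-1]
  ],
  "twist": [0,0,0,0,0,0],
  "gripper": [255,255,255,255,255,255]
}}

```text
t: 55.68
eef_pos: [0.5867, 0.1945, 0.1681]
orientation: [0.997, 0.075, 0.0, -0.0]
wrist_force: [0.8, -0.5, -3.5]
finger_gap: 0.685
grip_force: 68.0
```

```bash
python3 pit.py;  python3 -c "
from lip import *
con(); s=bot.sense(); print(s['wrist_torque'],tobox(s['eef_pos']))"
```

```text
55.67 [0.5867 0.1945 0.1681] [[0.989, 0.149, 0.001], [0.149, -0.989, 0.0], [0.001, 0.0, -1.0]] F [ 0.8 -0.5 -3.5] gap 0.685 gf 68.0 q6 [ 0.21  0.35  1.73 -0.    1.07  1.63]
side [(np.float64(0.0), 113), (np.float64(0.02), 116), (np.float64(0.04), 119), (np.float64(0.06), 122), (np.float64(0.08), 125), (np.float64(0.1), 127), (np.float64(0.12), 129), (np.float64(0.14), 129), (np.float64(0.16), 129), (np.float64(0.18), 128), (np.float64(0.2), 126), (np.float64(0.22), 123), (np.float64(0.24), 120), (np.float64(0.26), 117), (np.float64(0.28), 113), (np.float64(0.3), 110)]
top [(np.float64(0.0), 106), (np.float64(0.02), 108), (np.float64(0.04), 109), (np.float64(0.06), 109), (np.float64(0.08), 109), (np.float64(0.1), 111), (np.float64(0.12), 112), (np.float64(0.14), 112), (np.float64(0.16), 112), (np.float64(0.18), 111), (np.float64(0.2), 110), (np.float64(0.22), 110), (np.float64(0.24), 111), (np.float64(0.26), 111), (np.float64(0.28), 110), (np.float64(0.3), 108)]
55.77 [0.5867 0.1945 0.168 ] [[0.989, 0.149, 0.0], [0.149, -0.989, -0.0], [0.0, 0.0, -1.0]] F [ 0.5 -0.4 -3.3] gap 0.684 gf 68.0 q6 [0.21 0.35 1.73 0.   1.07 1.63]
contact rx 58.5 ry -61.5 mm
[-0.00451164 -0.03428651 -0.02479035] [ -6.6407978    0.48631504 168.01897676]
```

Emit:
{"op": "apply_moves", "data": {
  "translation": [
    [0,0,-3],
    [0,0,-6],
    [0,0,-6]
  ],
  "twist": [0,0,0],
  "gripper": [255,255,255]
}}

```text
t: 56.15
eef_pos: [0.5853, 0.1943, 0.1723]
orientation: [0.997, 0.075, -0.002, 0.0]
wrist_force: [-0.1, -0.1, -11.0]
finger_gap: 0.683
grip_force: 67.0
```

```bash
python3 -c "
from lip import *
con(); s=bot.sense(); print(s['wrist_torque'],tobox(s['eef_pos']))"
```

```text
56.15 [0.5853 0.1943 0.1723] [[0.989, 0.149, -0.003], [0.149, -0.989, 0.0], [-0.003, -0.001, -1.0]] F [ -0.1  -0.1 -11. ] gap 0.683 gf 67.0 q6 [0.21 0.34 1.73 0.   1.08 1.63]
contact rx -38.2 ry -23.3 mm
[ 0.18164106 -0.32402746  0.03903739] [ -8.06340893   0.43002873 172.2639969 ]
```

Emit:
{"op": "apply_moves", "data": {
  "translation": [
    [1,0,4],
    [3,0,8],
    [4,0,11],
    [5,0,14],
    [5,0,14]
  ],
  "twist": [0,0,0,0,0],
  "gripper": [255,255,255,255,255]
}}

```text
t: 56.78
eef_pos: [0.5931, 0.1955, 0.1625]
orientation: [0.997, 0.075, 0.001, -0.0]
wrist_force: [-0.8, 0.7, 4.6]
finger_gap: 0.686
grip_force: 68.8
```

```bash
python3 pit.py;python3 -c "
from lip import *
con(); s=bot.sense(); print(s['wrist_torque'],tobox(s['eef_pos']))"
```

```text
56.77 [0.5931 0.1955 0.1625] [[0.989, 0.15, 0.003], [0.15, -0.989, 0.0], [0.003, 0.0, -1.0]] F [-0.8  0.7  4.6] gap 0.686 gf 68.8 q6 [ 0.21  0.36  1.71 -0.    1.06  1.63]
side [(np.float64(0.0), 114), (np.float64(0.02), 117), (np.float64(0.04), 121), (np.float64(0.06), 124), (np.float64(0.08), 127), (np.float64(0.1), 131), (np.float64(0.12), 132), (np.float64(0.14), 132), (np.float64(0.16), 130), (np.float64(0.18), 128), (np.float64(0.2), 126), (np.float64(0.22), 123), (np.float64(0.24), 120), (np.float64(0.26), 116), (np.float64(0.28), 114), (np.float64(0.3), 111)]
top [(np.float64(0.0), 112), (np.float64(0.02), 113), (np.float64(0.04), 114), (np.float64(0.06), 114), (np.float64(0.08), 114), (np.float64(0.1), 114), (np.float64(0.12), 115), (np.float64(0.14), 115), (np.float64(0.16), 114), (np.float64(0.18), 113), (np.float64(0.2), 112), (np.float64(0.22), 112), (np.float64(0.24), 112), (np.float64(0.26), 112), (np.float64(0.28), 111), (np.float64(0.3), 110)]
56.88 [0.5931 0.1955 0.1625] [[0.989, 0.15, 0.003], [0.15, -0.989, 0.0], [0.003, 0.0, -1.0]] F [-0.9 -0.   6.3] gap 0.687 gf 68.8 q6 [ 0.21  0.36  1.71 -0.    1.06  1.63]
contact rx -58.0 ry -24.2 mm
[-0.20863779  0.65826583  0.02275261] [-1.55866097e-01  5.54584932e-01  1.62544587e+02]
```

Emit:
{"op": "apply_moves", "data": {
  "translation": [
    [-2,0,0],
    [-4,0,0],
    [-4,0,2],
    [-3,0,4],
    [-3,0,6],
    [-3,0,6]
  ],
  "twist": [0,0,0,0,0,0],
  "gripper": [255,255,255,255,255,255]
}}

```text
t: 57.62
eef_pos: [0.5932, 0.1955, 0.159]
orientation: [0.997, 0.075, 0.006, -0.001]
wrist_force: [3.5, 0.3, 10.2]
finger_gap: 0.685
grip_force: 69.6
```

```bash
python3 pit.py;python3 -c "
from lip import *
con(); s=bot.sense(); print(s['wrist_torque'],tobox(s['eef_pos']))"
```

```text
57.62 [0.5932 0.1955 0.159 ] [[0.989, 0.149, 0.012], [0.149, -0.989, -0.0], [0.012, 0.002, -1.0]] F [ 3.5  0.3 10.2] gap 0.685 gf 69.6 q6 [ 0.21  0.37  1.72 -0.    1.04  1.63]
side [(np.float64(0.0), 121), (np.float64(0.02), 123), (np.float64(0.04), 124), (np.float64(0.06), 127), (np.float64(0.08), 130), (np.float64(0.1), 130), (np.float64(0.12), 128), (np.float64(0.14), 126), (np.float64(0.16), 123), (np.float64(0.18), 120), (np.float64(0.2), 117), (np.float64(0.22), 113), (np.float64(0.24), 110), (np.float64(0.26), 108), (np.float64(0.28), 107), (np.float64(0.3), 106)]
top [(np.float64(0.0), 107), (np.float64(0.02), 107), (np.float64(0.04), 108), (np.float64(0.06), 109), (np.float64(0.08), 109), (np.float64(0.1), 109), (np.float64(0.12), 108), (np.float64(0.14), 107), (np.float64(0.16), 106), (np.float64(0.18), 105), (np.float64(0.2), 105), (np.float64(0.22), 105), (np.float64(0.24), 104), (np.float64(0.26), 102), (np.float64(0.28), 102), (np.float64(0.3), 102)]
57.73 [0.5932 0.1955 0.159 ] [[0.989, 0.149, 0.012], [0.149, -0.989, -0.0], [0.012, 0.002, -1.0]] F [ 4.  -0.  10.6] gap 0.681 gf 69.6 q6 [ 0.21  0.37  1.72 -0.    1.04  1.63]
contact rx -61.6 ry -2.9 mm
[-0.04376151 -0.02816269  0.06588422] [-5.43713872e-02  5.50439403e-01  1.59003192e+02]
```

Emit:
{"op": "apply_moves", "data": {
  "translation": [
    [2,0,0],
    [2,0,2],
    [2,0,3],
    [2,0,3],
    [2,0,3],
    [2,0,3],
    [2,0,-10],
    [2,0,-60],
    [2,0,-90],
    [2,0,-90]
  ],
  "twist": [0,0,0,0,0,0,0,0,0,0],
  "gripper": [255,255,255,0,0,0,0,0,0,255]
}}

```text
t: 58.98
eef_pos: [0.5928, 0.1956, 0.2488]
orientation: [0.997, 0.075, 0.004, -0.001]
wrist_force: [1.3, 0.4, -0.3]
finger_gap: 0.821
grip_force: 0.0
```

```bash
cat > free.py <<'E'
from lip import *
st(); run()
from scipy.optimize import minimize
I={c:cv2.cvtColor(bot.snapshot(c),cv2.COLOR_RGB2BGR) for c in C}; G={c:grad(I[c]) for c in C}
for c in C: cv2.imwrite(f"pics/{c}f.png",I[c])
S=samp([(np.array(a)/1e3,np.array(b)/1e3) for a,b in [((-66,70,5),(74,70,5)),((-66,70,5),(-66,50,5)),((-66,-70,5),(-66,-50,5)),((74,-70,5),(-66,-70,5)),((74,-70,5),(74,-25,5)),((74,70,5),(74,25,5))]])
def X(v,th): # v: tip x,y box mm, tip z .072; rotated about lip tip
    q=R.from_euler("y",-th).apply(S+[.078,0,0])+[v[0]/1e3,v[1]/1e3,.072]; c,s=np.cos(YAW),np.sin(YAW); return np.c_[B[0]+c*q[:,0]-s*q[:,1],B[1]+s*q[:,0]+c*q[:,1],q[:,2]]
out=[]
for th in np.arange(-.02,.2,.01):
    b=max((sum(cv2.remap(G[c],*(lambda u:(u[:,:1].copy(),u[:,1:].copy()))(proj(c,X((-78+dx,dy),th)).astype(np.float32)),cv2.INTER_LINEAR).mean() for c in C),dx,dy) for dx in range(-4,7,1) for dy in range(-4,5,1)); out.append((round(b[0]),round(th,2),b[1],b[2]))
print(sorted(out,reverse=True)[:6])
E
python3 free.py
```

```text
58.98 [0.5928 0.1956 0.2488] [[0.989, 0.149, 0.009], [0.149, -0.989, -0.0], [0.008, 0.002, -1.0]] F [ 1.3  0.4 -0.3] gap 0.821 gf 0.0 q6 [ 0.21  0.26  1.67 -0.    1.2   1.63]
cover_lip box mm [-82.2  -6.8  80.2] res [-1.2 -0.1] [1.2 0.4] 0.82 0.55
cover_rear box mm [68.3  2.  79. ] res [3.1 0.4] [-3.1 -0.9] 0.71 0.55
cover_grip box mm [-7.6  2.8 88. ] res [-2.  -0.3] [2.1 0.6] 0.7 0.63
[(211, np.float64(-0.01), -2, -1), (211, np.float64(-0.02), 0, -1), (209, np.float64(0.0), -2, -1), (207, np.float64(0.01), -3, -1), (206, np.float64(0.03), -3, -1), (206, np.float64(0.02), -2, -1)]
```

Emit:
{"op": "apply_moves", "data": {
  "translation": [
    [30,0,0],
    [57,0,0],
    [57,0,40],
    [57,0,75],
    [57,0,85],
    [57,0,90],
    [57,0,94],
    [57,0,97],
    [57,0,99],
    [57,0,99]
  ],
  "twist": [0,0,0,0,0,0,0,0,0,0],
  "gripper": [255,255,255,255,255,255,255,255,255,255]
}}

```text
t: 60.72
eef_pos: [0.648, 0.2039, 0.1497]
orientation: [0.997, 0.075, 0.001, -0.0]
wrist_force: [-6.3, -1.2, 12.5]
finger_gap: -0.001
grip_force: 5.9
```

```bash
python3 -c "
from lip import *
con(); s=bot.sense(); print(s['wrist_torque'],tobox(s['eef_pos']))"
```

```text
60.73 [0.648  0.2039 0.1497] [[0.989, 0.149, 0.002], [0.149, -0.989, 0.0], [0.002, 0.0, -1.0]] F [-6.3 -1.2 12.5] gap -0.001 gf 5.9 q6 [ 0.2   0.48  1.57 -0.    1.08  1.62]
contact rx 21.3 ry 0.6 mm
[-0.23994517  0.95487864 -0.05438904] [ 55.44963263   0.88337639 149.68496136]
```

Emit:
{"op": "apply_moves", "data": {
  "translation": [
    [0,0,2],
    [0,0,4],
    [0,0,4],
    [0,0,-20],
    [0,0,-80],
    [-60,0,-120],
    [-120,0,-160],
    [-180,0,-200],
    [-180,0,-200]
  ],
  "twist": [0,0,0,0,0,0,0,0,0],
  "gripper": [255,255,255,255,255,255,255,255,255]
}}

```text
t: 61.85
eef_pos: [0.4675, 0.1768, 0.3487]
orientation: [0.997, 0.075, 0.003, -0.0]
wrist_force: [0.9, 0.9, 0.6]
finger_gap: 0.001
grip_force: 0.0
```

```bash
python3 free.py
```

```text
61.85 [0.4675 0.1768 0.3487] [[0.989, 0.15, 0.006], [0.15, -0.989, -0.0], [0.006, 0.001, -1.0]] F [0.9 0.9 0.6] gap 0.001 gf 0.0 q6 [ 0.22 -0.09  1.86  0.    1.37  1.64]
cover_lip box mm [-77.8  -3.   74.8] res [-0.4 -0. ] [0.4 0.1] 0.92 0.96
cover_rear box mm [80.1  7.6 58.3] res [1.7 0.2] [-1.7 -0.5] 0.71 0.79
cover_grip box mm [-4.9  3.5 93.9] res [-0.8 -0.1] [0.8 0.3] 0.89 0.57
[(203, np.float64(-0.02), 0, 0), (202, np.float64(-0.01), 0, 0), (200, np.float64(0.0), -2, 0), (199, np.float64(0.02), 0, -1), (199, np.float64(0.01), 1, -1), (196, np.float64(0.03), -2, -1)]
```

Emit:
{"op": "apply_moves", "data": {
  "translation": [
    [60,0,0],
    [120,0,0],
    [180,0,50],
    [180,0,110],
    [180,0,165],
    [180,0,185],
    [180,0,192],
    [180,0,196],
    [180,0,197],
    [180,0,198],
    [180,0,198]
  ],
  "twist": [0,0,0,0,0,0,0,0,0,0,0],
  "gripper": [255,255,255,255,255,255,255,255,255,255,255]
}}

```text
t: 63.72
eef_pos: [0.6482, 0.204, 0.1497]
orientation: [0.997, 0.075, 0.002, -0.0]
wrist_force: [-1.9, -0.8, 6.7]
finger_gap: -0.002
grip_force: 3.0
```

Emit:
{"op": "apply_moves", "data": {
  "translation": [
    [0,0,-1],
    [0,0,-1.5],
    [0,0,-1.5],
    [0,0,-1.5]
  ],
  "twist": [0,0,0,0],
  "gripper": [255,255,255,255]
}}

```text
t: 64.22
eef_pos: [0.6481, 0.2039, 0.1497]
orientation: [0.997, 0.075, 0.002, -0.0]
wrist_force: [1.9, 0.8, 5.0]
finger_gap: -0.003
grip_force: 2.7
```

Emit:
{"op": "apply_moves", "data": {
  "translation": [
    [0,0,-40],
    [0,0,-100],
    [-60,0,-130],
    [-120,0,-180],
    [-120,0,-180],
    [-120,0,-180],
    [-120,0,-180]
  ],
  "twist": [0,0,0,0,0,0,0],
  "gripper": [255,255,255,255,255,255,255]
}}

```text
t: 65.1
eef_pos: [0.5279, 0.1855, 0.3266]
orientation: [0.997, 0.075, -0.001, 0.0]
wrist_force: [-0.8, -0.8, 0.2]
finger_gap: -0.001
grip_force: 0.0
```

```bash
python3 -c "
from h import *
st(); print(bot.job_done())"
```

```text
65.1 [0.5279 0.1855 0.3266] [[0.989, 0.149, -0.003], [0.149, -0.989, 0.0], [-0.003, -0.001, -1.0]] F [-0.8 -0.8  0.2] gap -0.001 gf 0.0 q6 [ 0.21  0.06  1.74 -0.    1.34  1.63]
the job is handed in; nothing more can be done
None
```

The job is handed in at 65 s: both dark pins stand in pockets 2 and 3, the coupling's key is fully in the slot, and the cover is hooked at the front and lies flat; the catch snap I inferred from the closed height at the rear rather than by pulling up on the cover, and wrist force reached about 41 N on an early pin attempt and 52 N setting that pin back on the bench.

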